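# Find and mark the balance point of a wooden paddle

## Robot

A 7-joint arm with a two-finger parallel gripper is mounted at the origin on a cart in front of the work surface, level with it; the furniture and walls round the work are solid. World frame = base frame: x ahead of the robot, y to its left, z up, the work surface at z = 0. Lengths are in m, angles in rad, forces in N, time in s.
With the tool pointing down it reaches from about 0.35 to 0.775 m from the base axis. Payload 3.1 kg.
Tool frame: the origin (TCP) lies at the very end of the fingers, on their centre line; the grasp point (between the pads) lies 19 mm behind it (arm.grip_point_offset is the distance from the TCP to the grasp point, in m); z points along the fingers, y is the direction in which the jaws open and shut (so a half turn about z gives the same grasp; the last joint's range is limited). The gripper opens to 85 mm and grips with 20 to 120 N. Pads are 22 mm wide; open, the fingers measure 114 mm over their backs; the gripper's body (76 mm by 85 mm) begins 54 mm behind the grasp point. The pads swing forward as they close: fully open they stand 13 mm farther back than shut.
Start: joints at [1.115, 0.311, 0.014, 1.512, -0.004, 1.319, -0.027], TCP at [0.221, -0.504, 0.231] pointing down, gripper open.
Joint ranges: [-2.7, 2.7], [-0.3, 1.91], [-1.27, 1.3], [0.12, 2.57], [-1.44, 4.58], [0.2, 2.03], [-3.05, 3.05]. Speed limits (rad/s): [2.79, 2.79, 3.14, 3.14, 3.14, 3.14, 3.14].

## Interface

Orientations are given as a rotation vector (axis times angle).
In Python, from rig import arm gives the robot as it stands.
- The arm moves only by the tool apply_moves, never from a script. Its argument "rows" is a list that holds one entry, the list of rows, each a list of 5 numbers: the opening, from 0 (shut) to 1 (fully open), then the shift along the world's x, y, z each as a share of 300 mm, from -1 to 1, then the turn about the world's z as a share of pi/4 rad, from -1 to 1. A call has 1 to 10 rows; each row shifts and turns the commanded pose from where the row before left it; what a row does not reach is not made up. A row lasts 1/10 s, in which the tool goes at most 50 mm and 8.59 degrees, less where a joint would pass 70% of its speed; a pose out of reach is approached as far as the arm can. A call with a number of a shift or a turn outside -1 to 1 is refused whole. A call with a gripper value outside its range is refused whole. The fingers move at their own pace and stop on an object; the grip force is fixed at half the most. Time passes only in rows, so rows that do not move let the fingers close. It gives the time, the measured TCP pose, the force and the opening at its end, in the units of the state.
- arm.sense(): the state, without advancing time (a new reading comes with each control period).
- arm.get_image(name): name is "scene" or "top" or "wrist"; returns the picture (420x560x3 uint8, blue, green, red); there is no depth.
- arm.camera_model(name): a dict with "intrinsics" (3x3 intrinsics, pixels), "rvec" (rotation vector, rad) and "tvec" (3), from world to camera coordinates, as OpenCV has them; the wrist camera has in their place "tool_from_camera" (4x4, takes a point from camera to tool coordinates, whose origin is the TCP and whose axes are the flange's). Camera axes: x right, y down, z forward; pixel columns grow to the right and rows downward; lengths in m; the calibration is good to about 2 mm. A picture is of the moment at which its call begins: read the wrist's pose just before it. camera_model takes no time and is no camera call.
- arm.job_done(): hands the job in, once; it reports no verdict.
The state is a dict: "time_s": time; "joints": joint angles; "qd": joint speeds; "joint_efforts": joint torques, N m; "tool_pos": TCP position; "ee_rot": TCP orientation; "contact_force": force on the tool from outside, world axes, zero at the start; "torque": the same for the moment, N m; "width": opening from 0.0 (shut) to 1.0 (fully open).
Only numpy, scipy, OpenCV 4.12 (cv2) and the standard library are available. Lean on these libraries where they do the work, as an engineer would, in place of code of your own. Each camera call takes 0.05 s, during which the arm holds its last target.

## Task

The wooden paddle has a hidden metal repair inside and lies tipped on the balance stand. Slide it gently along on the stand's edge, without lifting it off or pressing it hard, until it balances level on the edge by itself, and let go. Then set the orange saddle marker astride the paddle directly above the edge to mark the balance point, and leave the paddle balanced level; do not disturb the other things on the bench.

Things in the scene. Friction and masses are not known exactly. Their poses are not given: they have to be found in the camera images.
- stand: balance stand, fixed to the bench: dark base plate 100 x 230 x 12 mm (x, y, z) with an upright steel edge across its middle, a low rubber catch rest 80 mm either side of it, and guide pins at the catches. Origin: centre of the underside, on the bench; x runs along the edge, y along the paddle, z up
- edge (a point): middle of the top of the stand's steel edge, 60 mm above the bench; the top is flat, 14 mm wide (stand y) and 70 mm long (stand x). The paddle stays level only while its centre of mass is over these 14 mm; off their middle it leans slightly
- blade_catch (a point): middle of the top of the black round rubber catch 80 mm from the edge (stand +y, blade side), 60 mm long in stand x, top 55 mm above the bench. An unbalanced paddle leans on the edge and one catch, tilted about 0.067 rad. Beside it two upright steel pins, 8 mm thick, at stand x = +28 and -28 mm, 76 mm high, keep the paddle in lane
- handle_catch (a point): the same catch with its two pins on the other side of the edge (stand -y, handle side)
- paddle: flat wooden paddle, 315 mm long (its y), 30 mm wide (x), 12 mm thick, 0.33 to 0.40 kg; flat top and underside. Origin: underside at mid-length; y points to the plain blade tip, z up. Its centre of mass is hidden and fixed, 15 to 55 mm from mid-length towards the blade tip; at the start it is at least 14 mm beyond the edge's middle on the blade side, which leans on its catch
- paddle_mid (a point): centre of the paddle at mid-length, half-way up its thickness; axes as the paddle's
- blade_tip (a point): middle of the end face at the round blade tip (radius 15 mm), half-way up, 155 mm from mid-length
- handle_end (a point): middle of the end face at the round pommel (radius 17 mm), half-way up, 160 mm from mid-length
- marker: orange plastic saddle marker, 30 g, standing on the bench: an upside-down U, 48 mm (its x) by 20 mm (y); legs 36 mm apart inside, reaching 9 mm below the underside of its 5 mm plate. A grip tab 28 mm (x) by 12 mm (y) rises from the plate, 14 to 50 mm above the feet. Origin: between the feet. Astride the paddle, x lies across it and the origin is 63 mm above the bench
- marker_grip (a point): centre of the marker's grip tab, 32 mm above the feet; axes as the marker's
- petri_1: clear petri dish, 69 mm wide, 17 mm high, a bystander; origin at its underside
- cup: small round metal cup with a knobbed lid, 37 mm wide, 37 mm high, a bystander; origin at its underside
- tape_masking: roll of masking tape, 104 mm wide, 25 mm high, a bystander; origin at its underside
- brush_0: thin red brush, 157 mm long, a bystander; origin at its underside
Mind the look-alikes: they are no part of the job. What is shaped like the marker but blue or green is not meant.

How it is judged:
By the outcome, as a careful person would: the job done as asked, in the order asked, and still so for the second after the job is handed in, with the robot touching nothing.
It also fails if it takes over 70 s, if anything falls off the work surface, if the arm or the gripper's body presses on something with over 40 N, if the wrist force passes 120 N, or if a joint passes its speed limit or range.

## Working session

There is one attempt and no reset: what is moved stays moved. The work goes in short steps, Python scripts to look and compute and a tool call to move; the robot and the scene stay as the last step left them, time stands still between calls to the robot, and variables do not carry over. Pictures are saved under pics/ and viewed, and the job is handed in when it is done.

Besides the shell and the picture viewer there is one more tool, called after "Emit:" as name(argument=value, ...), one argument or row to a line, values as JSON. apply_moves: Moves the arm, as the interface text tells. Its arguments: {"type":"object","properties":{"rows":{"type":"array","items":{"type":"array","items":{"type":"array","items":{"type":"number"}}}}},"required":["rows"]}

```bash
ls; mkdir -p pics
python3 - <<'E'
from rig import arm
import cv2
print(arm.sense())
for n in ["scene","top","wrist"]:
    cv2.imwrite(f"pics/{n}0.png",arm.get_image(n)); print(n,arm.camera_model(n))
E
```

```text
pics
{'time_s': 0.0, 'joints': array([ 1.11529711,  0.31173464,  0.01396402,  1.51308231, -0.00441263,
        1.31919781, -0.02721479]), 'qd': array([ 0.00089881,  0.00014398,  0.00167125, -0.00082928, -0.00073085,
       -0.00031467, -0.00183381]), 'joint_efforts': array([-1.25823717e-03, -3.79914272e+01,  1.45355165e-01, -2.30591959e+01,
        1.21312123e-02,  1.36629326e-02,  1.36701428e-05]), 'tool_pos': array([ 0.22087966, -0.50288832,  0.23020589]), 'ee_rot': array([-3.07228901e+00, -6.45020617e-01,  8.88767490e-04]), 'contact_force': array([ 0.15970193, -0.3516628 , -0.54313429]), 'torque': array([-0.0090515 ,  0.04335747,  0.04294979]), 'width': 1.0041089957610663}
scene {'intrinsics': array([[429.41903229,   0.        , 277.82139947],
       [  0.        , 429.41903229, 202.30488289],
       [  0.        ,   0.        ,   1.        ]]), 'rvec': array([ 0.8920852 , -2.26947236,  1.31053004]), 'tvec': array([0.40322526, 0.25393259, 0.87003218])}
top {'intrinsics': array([[541.85620145,   0.        , 281.3617695 ],
       [  0.        , 541.85620145, 213.57139557],
       [  0.        ,   0.        ,   1.        ]]), 'rvec': array([ 2.14052214, -2.17612434,  0.14780345]), 'tvec': array([-0.01156035,  0.56576719,  1.6056609 ])}
wrist {'intrinsics': array([[366.24943255,   0.        , 282.67650629],
       [  0.        , 366.24943255, 210.3319103 ],
       [  0.        ,   0.        ,   1.        ]]), 'tool_from_camera': array([[ 9.79662416e-05, -9.62193461e-01, -2.72366911e-01,
         6.98779944e-02],
       [ 9.99999346e-01,  4.04528936e-04, -1.06939906e-03,
         1.07901597e-03],
       [ 1.13914908e-03, -2.72366628e-01,  9.62192872e-01,
        -1.43386707e-01],
       [ 0.00000000e+00,  0.00000000e+00,  0.00000000e+00,
         1.00000000e+00]])}
```

View pics/scene0.png

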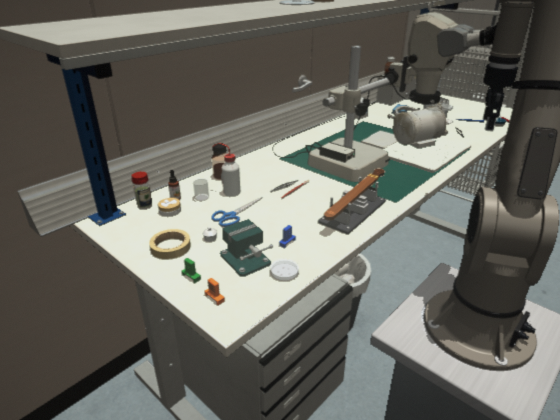

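View pics/top0.png

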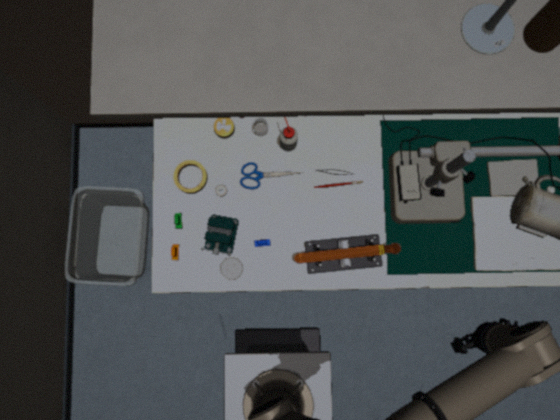

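View pics/wrist0.png

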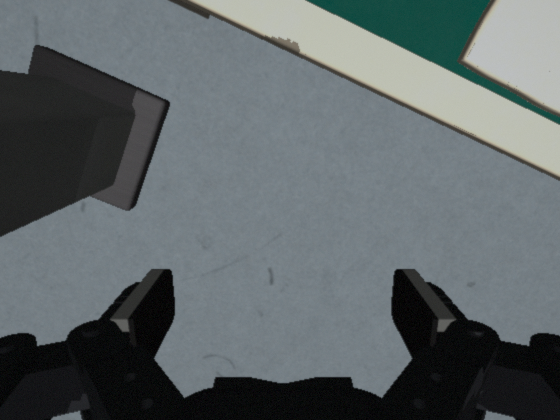

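```bash
cat > h.py <<'E'
from rig import arm
import cv2, numpy as np
from scipy.spatial.transform import Rotation as R
def cam(n,s=None):
    m=arm.camera_model(n); K=m["intrinsics"]
    if n!="wrist":
        Rm=R.from_rotvec(m["rvec"]).as_matrix(); return K,Rm.T,-Rm.T@m["tvec"]
    s=s or arm.sense()
    T=m["tool_from_camera"]; Rt=R.from_rotvec(s["ee_rot"]).as_matrix()
    return K,Rt@T[:3,:3],Rt@T[:3,3]+s["tool_pos"]
def back(c,px,z):
    K,Rw,C=c; out=[]
    for (u,v) in np.atleast_2d(px):
        d=Rw@np.linalg.solve(K,[u,v,1]); out.append(C+d*(z-C[2])/d[2])
    return np.array(out)
def proj(c,P):
    K,Rw,C=c; q=(np.atleast_2d(P)-C)@Rw; q=q@K.T; return q[:,:2]/q[:,2:]
E
python3 - <<'E'
from h import *
im=cv2.imread("pics/top0.png")
cv2.imwrite("pics/topz.png",cv2.resize(im[220:290,280:410],None,fx=6,fy=6,interpolation=cv2.INTER_CUBIC))
cv2.imwrite("pics/topm.png",cv2.resize(im[150:290,150:280],None,fx=4.2,fy=4.2,interpolation=cv2.INTER_CUBIC))
im=cv2.imread("pics/scene0.png")
cv2.imwrite("pics/scz.png",cv2.resize(im[155:235,310:400],None,fx=7,fy=7,interpolation=cv2.INTER_CUBIC))
c=cam("top"); 
for n,p,z in [("marker",(175.5,252),.03),("blue",(262,243),.03),("green",(178,220),.03),("blade",(299,258),.06),("handle",(395,248.5),.07),("standcorners",(307,238),.012),("s2",(379,235),.012),("s3",(381,266),.012),("s4",(308,273),.012)]: print(n,back(c,p,z).round(4))
E
```

```text
marker [[0.4548 0.2998 0.03  ]]
blue [[0.4777 0.0391 0.03  ]]
green [[0.5517 0.293  0.03  ]]
blade [[ 0.4292 -0.0706  0.06  ]]
handle [[ 0.452  -0.3538  0.07  ]]
standcorners [[ 0.4921 -0.0983  0.012 ]]
s2 [[ 0.4977 -0.3192  0.012 ]]
s3 [[ 0.403  -0.3215  0.012 ]]
s4 [[ 0.3856 -0.0989  0.012 ]]
```

View pics/topz.png

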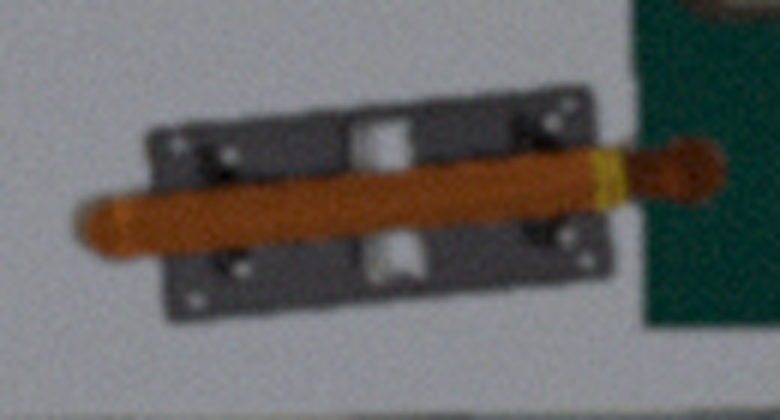

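View pics/scz.png

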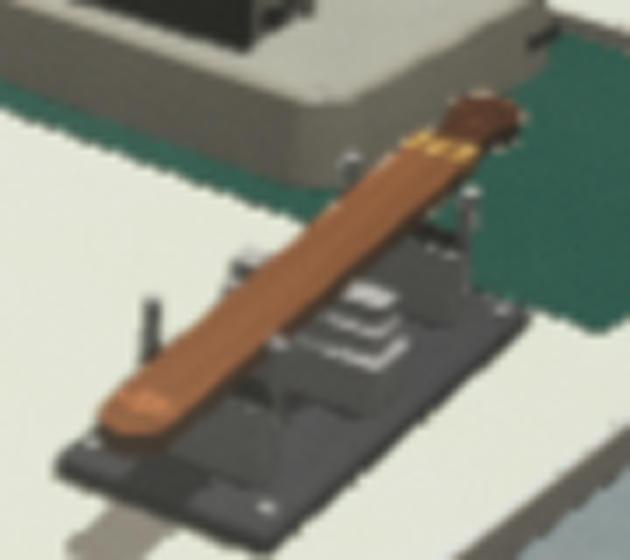

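View pics/topm.png

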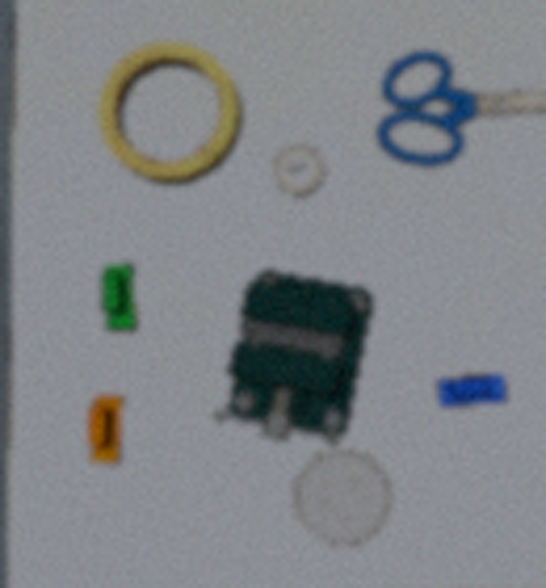

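Emit:
apply_moves(
  rows=[
    [[1, 0.073, 0.0977, 0.0067, -0.0413], [1, 0.073, 0.0977, 0.0067, -0.0413], [1, 0.073, 0.0977, 0.0067, -0.0413], [1, 0.073, 0.0977, 0.0067, -0.0413], [1, 0.073, 0.0977, 0.0067, -0.0413], [1, 0.073, 0.0977, 0.0067, -0.0413], [1, 0.073, 0.0977, 0.0067, -0.0413], [1, 0.073, 0.0977, 0.0067, -0.0413], [1, 0.073, 0.0977, 0.0067, -0.0413], [1, 0.073, 0.0977, 0.0067, -0.0413]],
  ],
)

```text
time_s: 1.15
tool_pos: [0.4406, -0.2091, 0.2513]
ee_rot: [-3.138, -0.138, 0.001]
contact_force: [0.9, -0.4, -0.4]
width: 1.0
```

Emit:
apply_moves(
  rows=[
    [[0, 0, 0, 0, 0], [0, 0, 0, 0, 0], [0, 0, 0, 0, 0]],
  ],
)

```text
time_s: 1.45
tool_pos: [0.4392, -0.2118, 0.251]
ee_rot: [3.138, 0.137, -0.002]
contact_force: [-1.1, 0.3, -0.3]
width: 0.514
```

```bash
cat > w.py <<'E'
import sys,pickle
from h import *
n=sys.argv[1]
s=arm.sense(); im=arm.get_image("wrist"); c=cam("wrist",s)
cv2.imwrite(f"pics/{n}.png",im); pickle.dump(c,open(f"pics/{n}.pkl","wb"))
print(s["tool_pos"].round(4),s["ee_rot"].round(3),s["contact_force"].round(2),s["width"],s["time_s"])
E
python3 w.py w1
```

```text
[ 0.4392 -0.2118  0.251 ] [ 3.138e+00  1.370e-01 -2.000e-03] [-1.13  0.28 -0.25] 0.5141572867564494 1.45
```

View pics/w1.png

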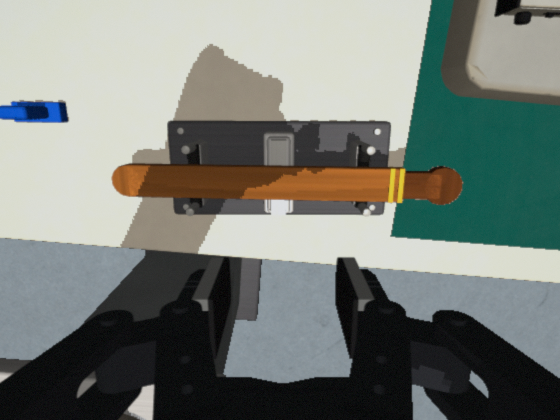

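Run:
```python
from h import *
im=cv2.imread("pics/w1.png")
cv2.imwrite("pics/w1a.png",cv2.resize(im[110:225,100:290],None,fx=4.2,fy=4.2,interpolation=cv2.INTER_CUBIC))
cv2.imwrite("pics/w1b.png",cv2.resize(im[110:225,280:470],None,fx=4.2,fy=4.2,interpolation=cv2.INTER_CUBIC))
```

```text
(no output)
```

View pics/w1a.png

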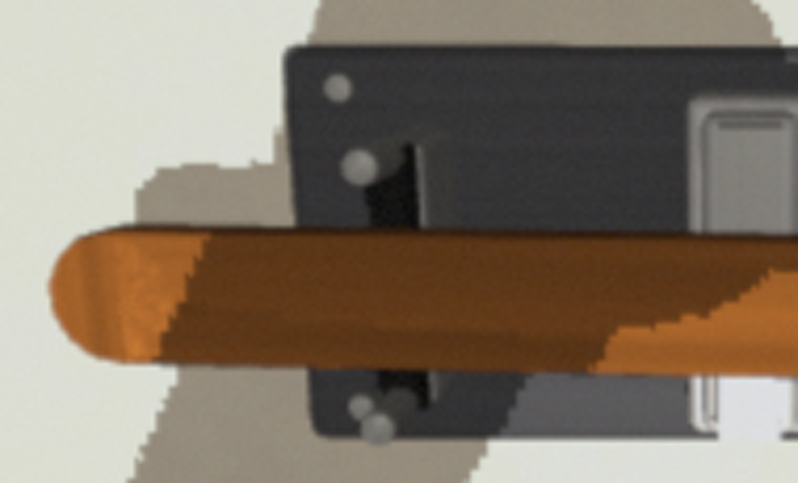

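View pics/w1b.png

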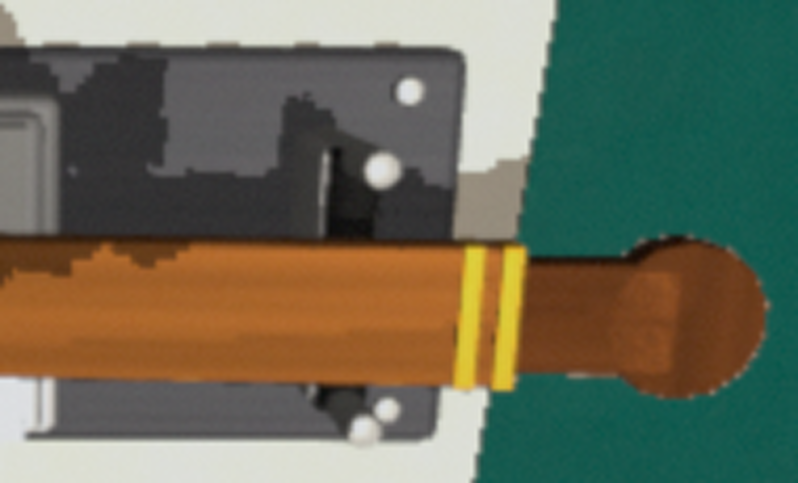

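```bash
cat > stand.py <<'E'
from h import *
import pickle
from scipy.optimize import least_squares
def standfit(c,pins):
    # pins order: (+x,+y),( -x,+y),(+x,-y),(-x,-y)
    M=np.array([[.028,.080],[-.028,.080],[.028,-.080],[-.028,-.080]])
    W=back(c,pins,.076)[:,:2]
    def f(p):
        cs,sn=np.cos(p[2]),np.sin(p[2]); return (M@np.array([[cs,sn],[-sn,cs]])+p[:2]-W).ravel()
    r=least_squares(f,[.44,-.21,.09]); return r.x,r.fun.reshape(-1,2)
E
python3 - <<'E'
from stand import *
c=pickle.load(open("pics/w1.pkl","rb"))
A=lambda p,o:(p[0]/4.2+o-.4,p[1]/4.2+110-.4)
p,r=standfit(c,[A((360,167),100),A((378,428),100),A((382,170),280),A((366,430),280)]); print(p,(r*1000).round(1))
cs,sn=np.cos(p[2]),np.sin(p[2])
def ts(w): d=w[:2]-p[:2]; return np.array([d[0]*cs+d[1]*sn,-d[0]*sn+d[1]*cs])*1000
print("corners",[ts(back(c,A(q,o),.012)[0]).round(1) for q,o in [((285,47),100),((465,50),280),((436,438),280),((316,436),100)]])
for z1,z2 in [(.060,.075)]:
  print("tip",ts(back(c,A((50,292),100),z1)[0]),"pommel",ts(back(c,A((767,315),280),z2)[0]))
# edges
print("edge L",ts(back(c,A((280,231),100),.065)[0]),ts(back(c,A((280,366),100),.065)[0]))
print("edge R",ts(back(c,A((420,242),280),.075)[0]),ts(back(c,A((420,384),280),.075)[0]))
np.save("stand.npy",p)
E
```

```text
[ 0.44509967 -0.20766757  0.08485194] [[ 0.1 -0. ]
 [-0.1 -0.1]
 [ 0.2 -0.1]
 [-0.2  0.2]]
corners [array([ 49.4, 113. ]), array([  49.3, -113.2]), array([ -48.5, -113.8]), array([-48.6, 113.2])]
tip [ -1.47683183 154.5915814 ] pommel [  -2.55449859 -163.60183064]
edge L [ 12.96973607 101.08313321] [-16.90294554 103.60132571]
edge R [ 12.76364478 -89.04247795] [-17.83817044 -91.34797073]
```

Emit:
apply_moves(
  rows=[
    [[0, -0.0083, 0.1355, 0, 0], [0, -0.0083, 0.1355, 0, 0], [0, -0.0083, 0.1355, 0, 0], [0, -0.0083, 0.1355, 0, 0], [0, -0.0083, 0.1355, 0, 0], [0, 0, 0, -0.137, 0], [0, 0, 0, -0.137, 0], [0, 0, 0, -0.137, 0], [0, 0, 0, -0.137, 0], [0, 0, 0, -0.137, 0]],
  ],
)

```text
time_s: 2.5
tool_pos: [0.4277, -0.009, 0.0446]
ee_rot: [3.138, 0.135, 0.002]
contact_force: [0.7, -0.8, -0.2]
width: 0.001
```

Emit:
apply_moves(
  rows=[
    [[0, 0, 0, 0, 0], [0, 0, 0, 0, 0]],
  ],
)

```text
time_s: 2.7
tool_pos: [0.4276, -0.0081, 0.0462]
ee_rot: [3.138, 0.138, -0.002]
contact_force: [0.7, 0.4, 0.6]
width: 0.002
```

```bash
python3 w.py w2
```

```text
[ 0.4276 -0.0081  0.0462] [ 3.138e+00  1.380e-01 -2.000e-03] [0.69 0.43 0.57] 0.0022871390123046596 2.7
```

View pics/w2.png

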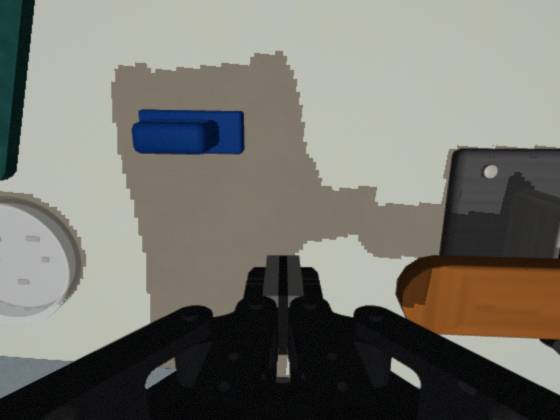

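Emit:
apply_moves(
  rows=[
    [[0, 0.002, -0.0233, 0.0167, 0], [0, 0.002, -0.0233, 0, 0], [0, 0.002, -0.0233, 0, 0], [0, 0.0015, -0.0175, 0, 0], [0, 0.0005, -0.005, 0, 0], [0, 0.0005, -0.005, 0, 0], [0, 0.0003, -0.005, 0, 0], [0, 0, 0, 0, 0], [0, 0, 0, 0, 0]],
  ],
)

```text
time_s: 3.65
tool_pos: [0.4303, -0.0377, 0.0508]
ee_rot: [-3.138, -0.141, 0.0]
contact_force: [-0.4, -0.2, -0.1]
width: -0.001
```

```bash
python3 w.py w3
```

```text
[ 0.4303 -0.0377  0.0508] [-3.138 -0.141  0.   ] [-0.43 -0.22 -0.15] -0.0008286887574474282 3.65
```

View pics/w3.png

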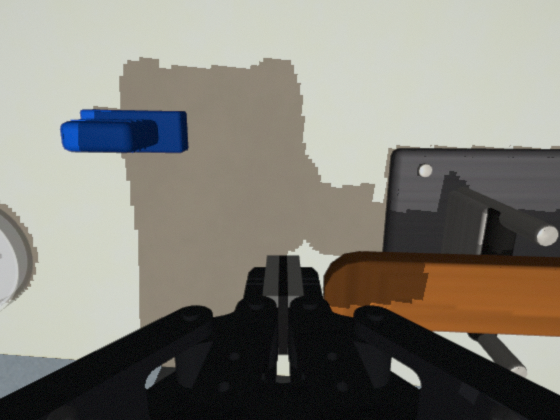

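Emit:
apply_moves(
  rows=[
    [[0, 0.0003, -0.0033, 0, 0], [0, 0.0003, -0.0033, 0, 0], [0, 0.0003, -0.0033, 0, 0], [0, 0.0003, -0.0033, 0, 0], [0, 0.0003, -0.0033, 0, 0], [0, 0.0003, -0.0033, 0, 0], [0, 0.0003, -0.0033, 0, 0], [0, 0.0003, -0.0033, 0, 0], [0, 0, 0, 0, 0], [0, 0, 0, 0, 0]],
  ],
)

```text
time_s: 4.7
tool_pos: [0.4312, -0.0458, 0.051]
ee_rot: [-3.138, -0.141, -0.0]
contact_force: [0.1, 3.2, 0.3]
width: 0.001
```

```bash
python3 w.py w4
```

```text
[ 0.4312 -0.0458  0.051 ] [-3.138 -0.141 -0.   ] [0.08 3.18 0.28] 0.0008563140505469152 4.7
```

View pics/w4.png

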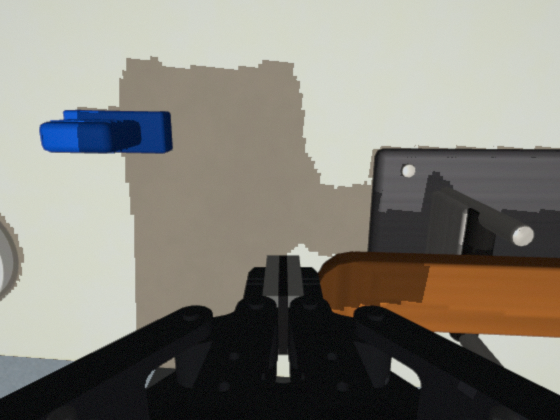

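Emit:
apply_moves(
  rows=[
    [[0, 0.0004, -0.005, 0, 0], [0, 0.0004, -0.005, 0, 0], [0, 0.0004, -0.005, 0, 0], [0, 0.0004, -0.005, 0, 0], [0, -0.0005, 0.005, 0, 0], [0, -0.0005, 0.005, 0, 0], [0, -0.0005, 0.005, 0, 0], [0, 0, 0, 0, 0], [0, 0, 0, 0, 0], [0, 0, 0, 0, 0]],
  ],
)

```text
time_s: 5.75
tool_pos: [0.431, -0.0477, 0.0508]
ee_rot: [3.138, 0.14, -0.0]
contact_force: [0.1, -0.4, -0.0]
width: 0.002
```

```bash
python3 w.py w5
```

```text
[ 0.431  -0.0477  0.0508] [ 3.138  0.14  -0.   ] [ 0.11 -0.39 -0.05] 0.0024057776063498917 5.75
```

View pics/w5.png

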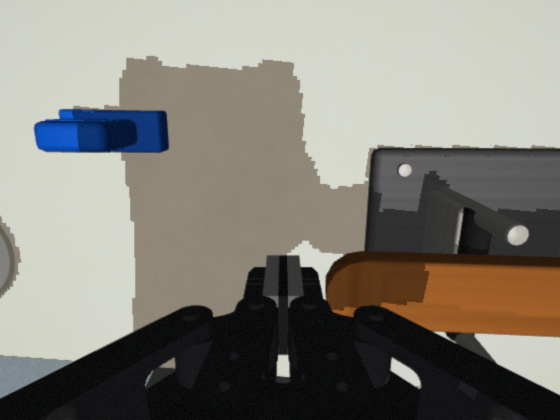

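Emit:
apply_moves(
  rows=[
    [[0, 0.0007, -0.0083, 0, 0], [0, 0.0006, -0.0066, 0, 0], [0, 0.0005, -0.0066, 0, 0], [0, 0.0005, -0.006, 0, 0], [0, 0.0005, -0.006, 0, 0], [0, -0.0005, 0.0066, 0, 0], [0, -0.0005, 0.0066, 0, 0], [0, 0, 0, 0, 0], [0, 0, 0, 0, 0], [0, 0, 0, 0, 0]],
  ],
)

```text
time_s: 6.8
tool_pos: [0.4316, -0.0538, 0.0509]
ee_rot: [3.138, 0.14, -0.0]
contact_force: [-0.1, -1.0, -0.2]
width: 0.002
```

```bash
python3 w.py w6
```

```text
[ 0.4316 -0.0538  0.0509] [ 3.138  0.14  -0.   ] [-0.05 -1.01 -0.18] 0.0021536315720114556 6.8
```

View pics/w6.png

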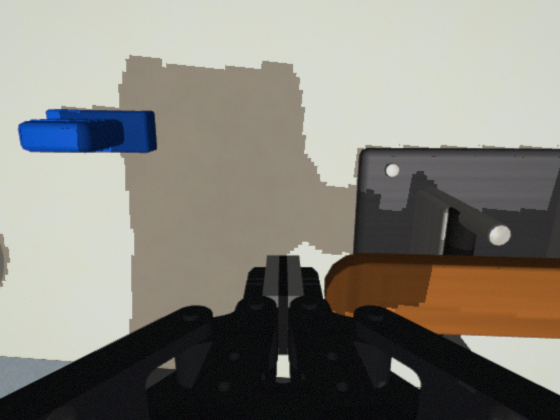

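Emit:
apply_moves(
  rows=[
    [[0, 0.0007, -0.0083, 0, 0], [0, 0.0006, -0.0066, 0, 0], [0, 0.0005, -0.0066, 0, 0], [0, 0.0005, -0.006, 0, 0], [0, 0.0005, -0.006, 0, 0], [0, -0.0005, 0.0066, 0, 0], [0, -0.0005, 0.0066, 0, 0], [0, 0, 0, 0, 0], [0, 0, 0, 0, 0], [0, 0, 0, 0, 0]],
  ],
)

```text
time_s: 7.85
tool_pos: [0.4322, -0.0598, 0.0509]
ee_rot: [3.138, 0.14, 0.0]
contact_force: [-1.4, -1.0, 0.3]
width: -0.003
```

```bash
python3 w.py w7
```

```text
[ 0.4322 -0.0598  0.0509] [3.138 0.14  0.   ] [-1.4  -1.    0.32] -0.0034727634448497202 7.85
```

View pics/w7.png

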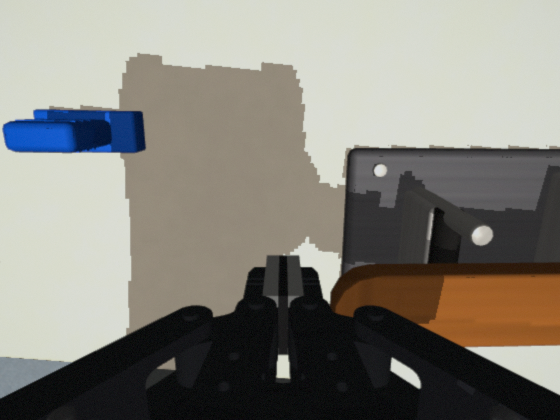

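Emit:
apply_moves(
  rows=[
    [[0, 0.0006, -0.0066, 0, 0], [0, 0.0005, -0.0066, 0, 0], [0, 0.0004, -0.005, 0, 0], [0, 0.0003, -0.0042, 0, 0], [0, 0.0003, -0.0042, 0, 0], [0, -0.0003, 0.0034, 0, 0], [0, -0.0005, 0.0066, 0, 0], [0, -0.0015, 0.02, 0, 0], [0, -0.0015, 0.02, 0, 0], [0, 0, 0, 0, 0]],
  ],
)

```text
time_s: 8.9
tool_pos: [0.4316, -0.0512, 0.051]
ee_rot: [-3.138, -0.144, -0.0]
contact_force: [-0.3, 0.2, -0.4]
width: -0.002
```

```bash
python3 w.py w8
```

```text
[ 0.4316 -0.0512  0.051 ] [-3.138 -0.144 -0.   ] [-0.28  0.23 -0.36] -0.002195590312725962 8.9
```

View pics/w8.png

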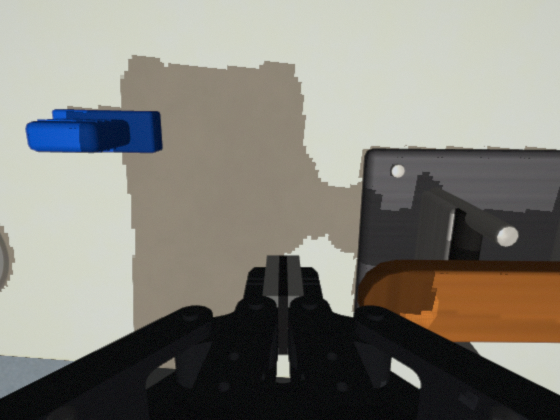

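Emit:
apply_moves(
  rows=[
    [[0, 0, 0, 0.1667, 0], [0, 0, 0, 0.1667, 0], [0, 0, 0, 0.1667, 0], [0, 0, 0, 0.1667, 0], [0, 0.0063, -0.134, 0, 0], [0, 0.0063, -0.134, 0, 0], [0, 0.0063, -0.134, 0, 0], [0, 0.0063, -0.134, 0, 0], [0, 0, 0, 0, 0], [0, 0, 0, 0, 0]],
  ],
)

```text
time_s: 9.95
tool_pos: [0.4388, -0.2143, 0.2505]
ee_rot: [-3.138, -0.136, 0.001]
contact_force: [-0.5, 0.8, -0.6]
width: 0.003
```

```bash
python3 w.py w9
python3 - <<'E'
from h import *
im=cv2.imread("pics/w9.png")
cv2.imwrite("pics/w9z.png",cv2.resize(im[110:230,90:490],None,fx=2,fy=2,interpolation=cv2.INTER_CUBIC))
im=arm.get_image("scene"); cv2.imwrite("pics/scene9.png",im)
cv2.imwrite("pics/scz9.png",cv2.resize(im[155:235,310:400],None,fx=7,fy=7,interpolation=cv2.INTER_CUBIC))
E
```

```text
[ 0.4388 -0.2143  0.2505] [-3.138e+00 -1.360e-01  1.000e-03] [-0.54  0.77 -0.56] 0.002599492075250804 9.95
```

View pics/w9z.png

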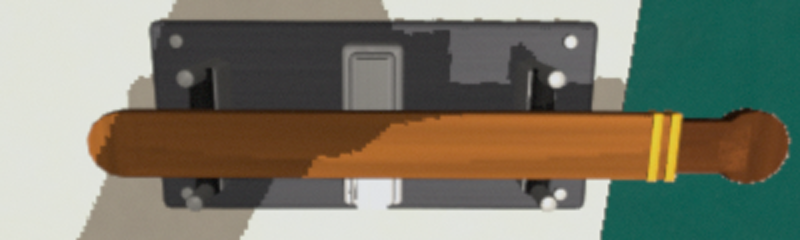

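View pics/scz9.png

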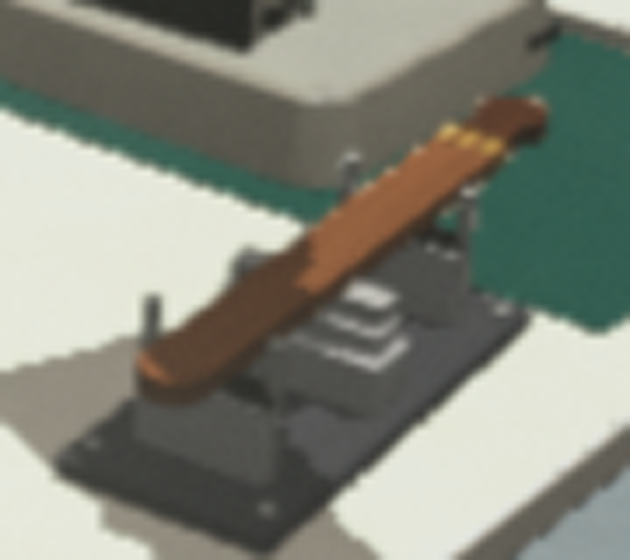

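```bash
cat > tilt.py <<'E'
from stand import *
import sys
p0=np.load("stand.npy")
def model(q):
    # q: sx, symid(mm), yaw rel stand, tilt(+ = blade up), returns body pts & pommel pts world
    a=np.linspace(0,np.pi,25)
    tip=np.c_[15*np.cos(a),140+15*np.sin(a)]
    body=np.r_[tip,[[-15,-80],[15,-80]]]
    b=np.linspace(0,2*np.pi,60); pom=np.c_[17*np.cos(b),-143+17*np.sin(b)]
    out=[]
    for pts in (body,pom):
        P=np.r_[np.c_[pts,0*pts[:,0]],np.c_[pts,0*pts[:,0]+12]]
        y=q[1]; piv=7*np.sign(-q[3]) if abs(q[3])>.0 else 0
        # rotate tilt about edge corner (stand y=piv)
        P=P@R.from_rotvec([0,0,q[2]]).as_matrix().T
        P[:,:2]+=[q[0],q[1]]
        P[:,1]-=piv; P=P@R.from_rotvec([q[3],0,0]).as_matrix().T; P[:,1]+=piv
        P[:,2]+=60
        W=P/1000@R.from_rotvec([0,0,p0[2]]).as_matrix().T; W[:,:2]+=p0[:2]
        out.append(W)
    return out
def mask(im):
    h=cv2.cvtColor(im,cv2.COLOR_BGR2HSV); 
    return ((h[...,0]<=20)&(h[...,1]>110)&(h[...,2]>30))
def fit(views,q0):
    # views: list of (im,cam,roi x0,x1,y0,y1)
    S=8
    data=[(mask(im)[y0:y1,x0:x1],c,x0,y0) for im,c,(x0,x1,y0,y1) in views]
    def cost(q):
        t=0
        for m,c,x0,y0 in data:
            bod,pom=model(q); h,w=m.shape; can=np.zeros((h*4,w*4),np.uint8)
            for W in (bod,pom):
                uv=(proj(c,W)-[x0,y0]+.5)*4-.5
                hull=cv2.convexHull(uv.astype(np.float32))
                cv2.fillConvexPoly(can,np.round(hull*16).astype(np.int32),255,cv2.LINE_AA,4)
            r=cv2.resize(can,(w,h),interpolation=cv2.INTER_AREA)/255.
            # ignore handle neck area: between body end and pommel
            ig=np.zeros((h,w),np.uint8); qq=q
            n=neck(q); uv=proj(c,n)-[x0,y0]; cv2.fillConvexPoly(ig,cv2.convexHull(uv.astype(np.float32)).astype(np.int32),1)
            t+=(np.abs(r-m)*(1-ig)).sum()
        return t
    def neck(q):
        # rough neck block
        W=[]
        for sx in(-20,20):
            for sy in (-135,-79):
                x=sx+q[0]; y=sy+q[1]
                W.append([x/1000,y/1000,.066])
        W=np.array(W)@R.from_rotvec([0,0,p0[2]]).as_matrix().T; W[:,:2]+=p0[:2]; return W
    from scipy.optimize import minimize
    best=None
    for t in q0[3]:
        s=np.array([q0[0],q0[1],q0[2],t])
        sim=np.r_[[s],s+np.diag([2,3,.01,.01])]
        r=minimize(cost,s,method="Nelder-Mead",options=dict(initial_simplex=sim,xatol=1e-3,fatol=.1,maxiter=400))
        if best is None or r.fun<best.fun: best=r
    return best.x,best.fun
if __name__=="__main__":
    for n,y0,ts in (("w1",-2,[-.06,-.03,0]),("w9",-27,[-.02,0,.02])):
        c=pickle.load(open(f"pics/{n}.pkl","rb")); im=cv2.imread(f"pics/{n}.png")
        print(n,"wrist",fit([(im,c,(90,500,130,230))],(-2,y0,0,ts)))
    for n,y0,ts in (("scene0",-2,[-.06,-.03,0]),("scene9",-27,[-.02,0,.02])):
        print(n,fit([(cv2.imread(f"pics/{n}.png"),cam("scene"),(310,400,155,235))],(-2,y0,0,ts)))
E
python3 tilt.py
```

```text
w1 wrist (array([-2.82153823, -5.16289699, -0.01307883, -0.00825597]), np.float64(509.2274509803922))
w9 wrist (array([-3.00228472e+00, -3.02925779e+01, -1.01215037e-02,  4.86775211e-02]), np.float64(429.30196078431374))
scene0 (array([ 2.21801144, -9.00962874,  0.02941922, -0.01588107]), np.float64(176.1058823529412))
scene9 (array([   8.9726278 , -104.16310736,    0.12704852,    0.12078406]), np.float64(166.76470588235293))
```

Run:
```python
from tilt import *
rows=[]
for n,q in (("w1",(-2,-2,-.005,-.067)),("w9",(-2,-26,-.005,0.0))):
    c=pickle.load(open(f"pics/{n}.pkl","rb")); im=cv2.imread(f"pics/{n}.png"); m=mask(im)
    o=im.copy(); o[m]=(255,0,0); big=cv2.resize(o[130:230,90:490],None,fx=2,fy=2,interpolation=cv2.INTER_NEAREST)
    for W in model(q):
        h=cv2.convexHull(proj(c,W).astype(np.float32)); cv2.polylines(big,[np.round(((h-[90,130]+.5)*2)).astype(np.int32)],True,(0,255,0),1)
    rows.append(big)
for n,q in (("scene0",(-2,-2,-.005,-.067)),("scene9",(-2,-26,-.005,0.0))):
    c=cam("scene"); im=cv2.imread(f"pics/{n}.png"); m=mask(im)
    o=im.copy(); o[m]=(255,0,0); big=cv2.resize(o[155:235,310:400],None,fx=4,fy=4,interpolation=cv2.INTER_NEAREST)
    for W in model(q):
        h=cv2.convexHull(proj(c,W).astype(np.float32)); cv2.polylines(big,[np.round(((h-[310,155]+.5)*4)).astype(np.int32)],True,(0,255,0),1)
    rows.append(big)
top=np.vstack(rows[:2]); bot=np.hstack(rows[2:]); bot=cv2.copyMakeBorder(bot,0,0,0,800-bot.shape[1],cv2.BORDER_CONSTANT)
cv2.imwrite("pics/dbg.png",cv2.resize(np.vstack([top,bot]),None,fx=.8,fy=.8))
```

```text
(no output)
```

View pics/dbg.png

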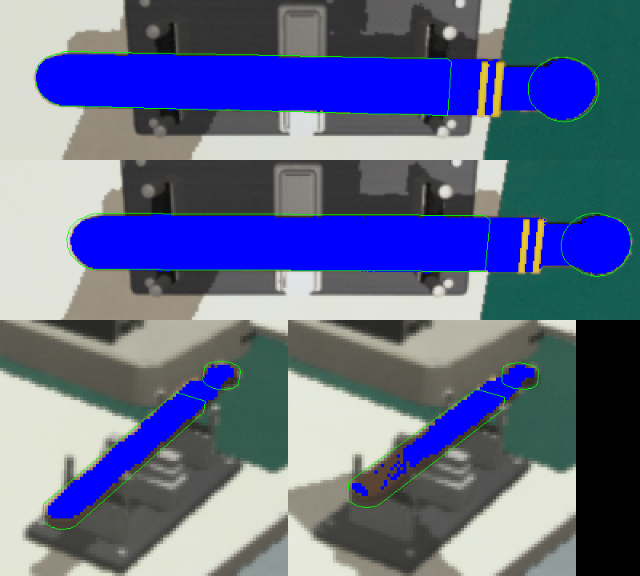

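Emit:
apply_moves(
  rows=[
    [[0, 0.028, -0.027, -0.081, 0], [0, 0.028, -0.027, -0.081, 0], [0, 0.0277, -0.026, -0.081, 0], [0, 0, 0, 0, 0], [0, 0, 0, 0, 0], [0, 0, 0, 0, 0]],
  ],
)

```text
time_s: 10.65
tool_pos: [0.4652, -0.2365, 0.1796]
ee_rot: [3.137, 0.143, 0.003]
contact_force: [0.4, 0.0, 0.8]
width: -0.004
```

```bash
python3 w.py wB
```

```text
[ 0.4652 -0.2365  0.1796] [3.137e+00 1.430e-01 3.000e-03] [0.42 0.02 0.77] -0.0035983695766540953 10.65
```

Emit:
apply_moves(
  rows=[
    [[0, -0.119, 0, 0, 0], [0, -0.119, 0, 0, 0], [0, -0.119, 0, 0, 0], [0, 0, 0, 0, 0], [0, 0, 0, 0, 0], [0, 0, 0, 0, 0]],
  ],
)

```text
time_s: 11.3
tool_pos: [0.3589, -0.2373, 0.1792]
ee_rot: [3.137, 0.142, 0.004]
contact_force: [-0.1, -0.0, 0.6]
width: 0.002
```

```bash
python3 w.py wA; python3 -c "
import cv2,numpy as np
cv2.imwrite('pics/wAB.png',cv2.resize(np.vstack([cv2.imread('pics/wA.png')[:300],cv2.imread('pics/wB.png')[:300]]),(560,600)))"
```

```text
[ 0.3589 -0.2373  0.1792] [3.137 0.142 0.004] [-0.05 -0.03  0.61] 0.002445990033893594 11.3
```

View pics/wAB.png

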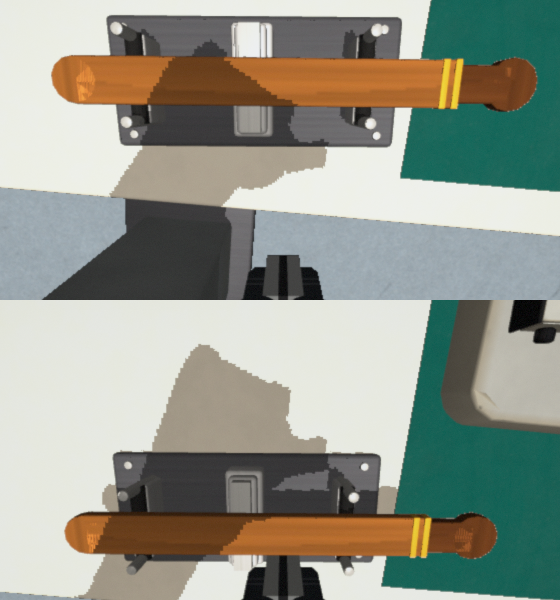

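Run:
```python
from h import *
a=cv2.imread("pics/wA.png"); b=cv2.imread("pics/wB.png")
Z=lambda im,x,y:cv2.resize(im[y:y+50,x:x+66],None,fx=6,fy=6,interpolation=cv2.INTER_CUBIC)
r1=np.hstack([Z(a,95,10),Z(a,345,10)]);r2=np.hstack([Z(a,95,100),Z(a,345,100)])
cv2.imwrite("pics/zA.png",np.vstack([r1,r2]))
r1=np.hstack([Z(b,95,160),Z(b,325,160)]);r2=np.hstack([Z(b,95,240),Z(b,325,240)])
cv2.imwrite("pics/zB.png",np.vstack([r1,r2]))
```

```text
(no output)
```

View pics/zA.png

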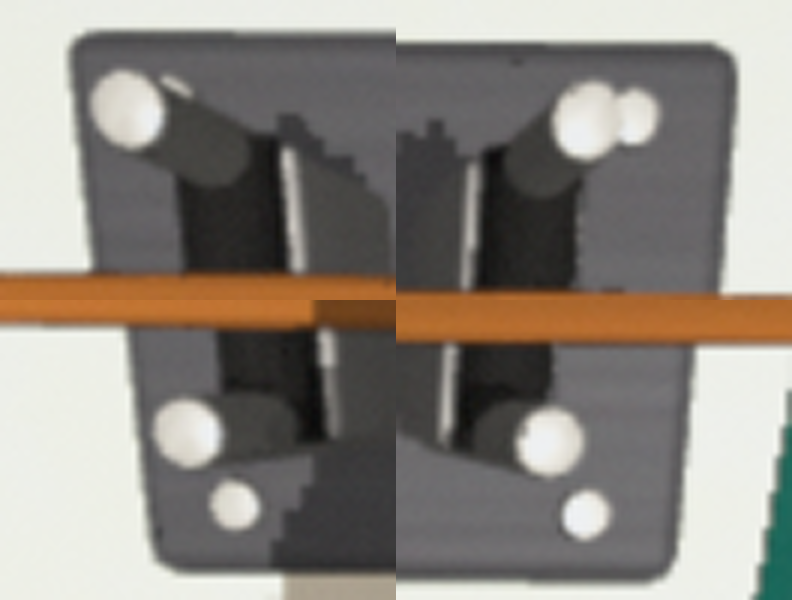

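View pics/zB.png

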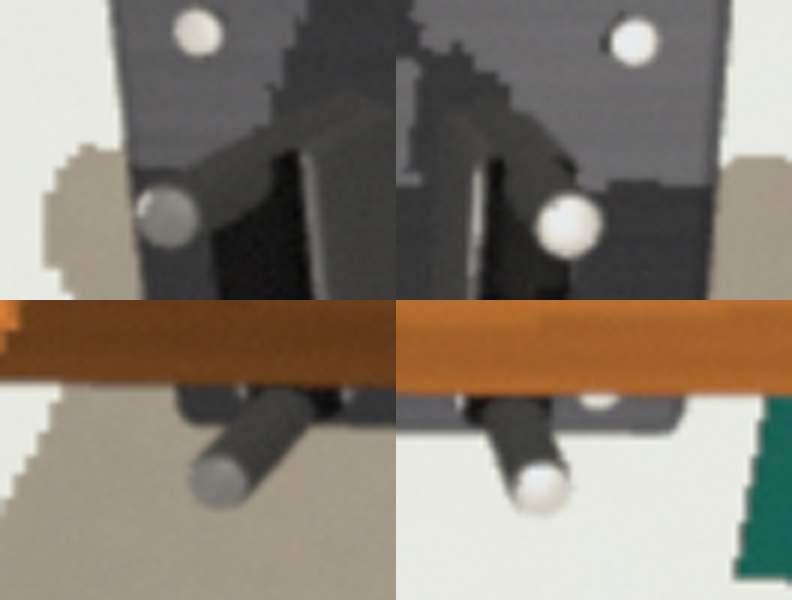

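```bash
cat > fit2.py <<'E'
from tilt import *
M=np.array([[.028,.080],[-.028,.080],[.028,-.080],[-.028,-.080]])
P=np.c_[M,[.076]*4]@R.from_rotvec([0,0,p0[2]]).as_matrix().T; P[:,:2]+=p0[:2]
def refine(c,px):
    K,Rw,C=c
    app=lambda d:(K,R.from_rotvec(d[:3]).as_matrix()@Rw,C+d[3:])
    f=lambda d:np.r_[(proj(app(d),P)-px).ravel()/.3,d[:3]/.004,d[3:]/.002]
    r=least_squares(f,np.zeros(6)); print("refine",r.x.round(4),(r.fun[:8]*.3).round(2)); return app(r.x)
if __name__=="__main__":
    Z=lambda x,y,ox,oy:(x/6+ox-.42,y/6+oy-.42)
    pA=np.array([Z(127,108,95,10),Z(188,132,95,100),Z(193,120,345,10),Z(153,140,345,100)])
    pB=np.array([Z(167,215,95,160),Z(219,182,95,240),Z(173,224,325,160),Z(146,188,325,240)])
    A=lambda p,o:(p[0]/4.2+o-.4,p[1]/4.2+110-.4)
    p1=np.array([A((360,167),100),A((378,428),100),A((382,170),280),A((366,430),280)])
    L=lambda n:(cv2.imread(f"pics/{n}.png"),pickle.load(open(f"pics/{n}.pkl","rb")))
    ia,ca=L("wA"); ib,cb=L("wB"); i1,c1=L("w1")
    ca=refine(ca,pA); cb=refine(cb,pB); c1=refine(c1,p1)
    # edge lines: per-column upper & lower mask limits
    def edges(im,u0,u1,v0,v1):
        m=mask(im)[v0:v1]; us=np.arange(u0,u1); lo=[];hi=[]
        for u in us:
            v=np.where(m[:,u])[0]; hi.append(v.min()+v0-.5); lo.append(v.max()+v0+.5)
        return np.polyfit(us,hi,1),np.polyfit(us,lo,1),np.std(np.array(hi)-np.polyval(np.polyfit(us,hi,1),us)),np.std(np.array(lo)-np.polyval(np.polyfit(us,lo,1),us))
    for n,im,c,(u0,u1,v0,v1) in (("A",ia,ca,(80,430,40,125)),("B",ib,cb,(95,245,205,262)),("B2",ib,cb,(325,405,205,262)),("1",i1,c1,(135,380,155,205))):
        print(n,[np.round(x,4) for x in edges(im,u0,u1,v0,v1)])
    # top-surface lower edge (-x side) in each; upper edge in A
    print(fit([(ia,ca,(40,550,40,120))],(-2,-27,0,[-.01,.01])))
    print(fit([(ib,cb,(50,510,205,256))],(-2,-27,0,[-.01,.01])))
    print("AB",fit([(ia,ca,(40,550,40,120)),(ib,cb,(50,510,205,256))],(-2,-27,0,[-.02,.0,.02])))
E
python3 fit2.py
```

```text
refine [-0.001   0.0005  0.0002  0.0002  0.0002 -0.0001] [ 0.09  0.03 -0.06 -0.04 -0.12 -0.14  0.09  0.16]
refine [-0.0006  0.     -0.0005 -0.      0.0001 -0.0001] [ 0.04  0.1  -0.05 -0.11 -0.02 -0.05  0.03  0.07]
refine [ 0.      0.      0.      0.     -0.      0.0001] [ 0.03 -0.06  0.08  0.13  0.16 -0.23 -0.28  0.17]
A [array([1.21000e-02, 5.38725e+01]), array([1.130000e-02, 1.024718e+02]), np.float64(0.4739), np.float64(0.4343)]
B [array([7.20000e-03, 2.10808e+02]), array([1.070000e-02, 2.522923e+02]), np.float64(0.4835), np.float64(0.4129)]
B2 [array([2.170000e-02, 2.057883e+02]), array([-6.000000e-03,  2.575203e+02]), np.float64(0.4493), np.float64(0.4833)]
1 [array([1.320000e-02, 1.614888e+02]), array([2.210000e-02, 1.931081e+02]), np.float64(0.3587), np.float64(0.4452)]
(array([-2.48350271e+00, -3.14916426e+01, -1.90499315e-03,  4.38033965e-02]), np.float64(550.8901960784314))
(array([-3.89136179e+00, -3.09528248e+01, -1.59289919e-02,  4.47780007e-02]), np.float64(508.25882352941176))
AB (array([-2.78346668e+00, -2.84843482e+01, -6.54632662e-03,  6.31366262e-03]), np.float64(1397.9725490196079))
```

```bash
cat > fit3.py <<'E'
from fit2 import *
def edgepts(im,cols,v0,v1,which):
    m=mask(im)[v0:v1]; o=[]
    for u in cols:
        v=np.where(m[:,u])[0]; o.append((u,(v.min()-.5 if which=="hi" else v.max()+.5)+v0))
    return np.array(o)
def top_pt(q,sx,sy): # q x,yaw,tilt ; line sy in paddle coords, world
    Pp=np.c_[np.full_like(sy,sx),sy,np.full_like(sy,12.)]
    Pp=Pp@R.from_rotvec([0,0,q[1]]).as_matrix().T; Pp[:,0]+=q[0]
    Pp=Pp@R.from_rotvec([q[2],0,0]).as_matrix().T; Pp[:,2]+=60+(q[3] if len(q)>3 else 0)
    W=Pp/1000@R.from_rotvec([0,0,p0[2]]).as_matrix().T; W[:,:2]+=p0[:2]; return W
def solve(meas,q0):
    sy=np.linspace(-130,130,2)
    def f(q):
        o=[]
        for c,pts,sx in meas:
            uv=proj(c,top_pt(q,sx,sy)); pr=np.polyfit(uv[:,0],uv[:,1],1)
            pm=np.polyfit(pts[:,0],pts[:,1],1); ue=np.array([pts[:,0].min(),pts[:,0].max()])
            o+=list(np.polyval(pr,ue)-np.polyval(pm,ue))
        return np.array(o)
    r=least_squares(f,q0); return r.x,r.fun
if __name__=="__main__":
    Z=lambda x,y,ox,oy:(x/6+ox-.42,y/6+oy-.42)
    pA=np.array([Z(127,108,95,10),Z(188,132,95,100),Z(193,120,345,10),Z(153,140,345,100)])
    pB=np.array([Z(167,215,95,160),Z(219,182,95,240),Z(173,224,325,160),Z(146,188,325,240)])
    L=lambda n:(cv2.imread(f"pics/{n}.png"),pickle.load(open(f"pics/{n}.pkl","rb")))
    ia,ca=L("wA"); ib,cb=L("wB"); ca=refine(ca,pA); cb=refine(cb,pB); pickle.dump((ca,cb),open("cab.pkl","wb"))
    a1=edgepts(ia,range(80,430),40,125,"hi");a2=edgepts(ia,range(80,430),40,125,"lo")
    b2=edgepts(ib,list(range(95,245))+list(range(325,405)),205,262,"lo")
    for meas in ([(ca,a1,15),(ca,a2,-15),(cb,b2,-15)],[(ca,a2,-15),(cb,b2,-15)]):
        for q0 in ([-2,0,0],[-2,0,0,0]): print([x.round(4) for x in solve(meas,q0)])
    # ends
    for im,c,v0,v1 in ((ia,ca,40,125),(ib,cb,205,262)):
        m=mask(im)[v0:v1]; us=np.where(m.sum(0)>0)[0]; 
        ul,ur=us.min(),us.max(); vl=np.where(m[:,ul])[0].mean()+v0; vr=np.where(m[:,ur])[0].mean()+v0
        for u,v in((ul-.5,vl),(ur+.5,vr)):
            w=back(c,(u,v),.070)[0][:2]-p0[:2]; print("end",(-w[0]*np.sin(p0[2])+w[1]*np.cos(p0[2]))*1000)
E
python3 fit3.py
```

```text
refine [-0.001   0.0005  0.0002  0.0002  0.0002 -0.0001] [ 0.09  0.03 -0.06 -0.04 -0.12 -0.14  0.09  0.16]
refine [-0.0006  0.     -0.0005 -0.      0.0001 -0.0001] [ 0.04  0.1  -0.05 -0.11 -0.02 -0.05  0.03  0.07]
[array([-2.4079, -0.0043,  0.0074]), array([-0.5025, -0.3746,  0.2934,  0.1532,  0.3097,  0.3079])]
[array([-2.4436, -0.0043,  0.007 , -0.8251]), array([-0.2611, -0.1528,  0.3555,  0.2134, -0.1004, -0.0571])]
[array([-2.2256, -0.0047,  0.0084]), array([-0.0647, -0.0605,  0.0831,  0.0739])]
[array([-2.2642, -0.0047,  0.0083, -0.2422]), array([ 0., -0., -0., -0.])]
end 127.4608158686171
end -187.8705894599482
end 127.90542070062556
end -187.44580215569795
```

Emit:
apply_moves(
  rows=[
    [[0, 0.0693, -0.136, 0, 0], [0, 0.0693, -0.136, 0, 0], [0, 0.0693, -0.136, 0, 0], [0, 0.0693, -0.136, 0, 0], [0, 0.0693, -0.136, 0, 0], [0, 0, 0, 0, 0], [0, 0, 0, -0.138, 0], [0, 0, 0, -0.138, 0], [0, 0, 0, -0.138, 0], [0, 0, 0, 0, 0]],
  ],
)

```text
time_s: 12.35
tool_pos: [0.4576, -0.4363, 0.0467]
ee_rot: [-3.127, -0.143, 0.016]
contact_force: [-1.1, 0.7, -1.0]
width: 0.002
```

```bash
python3 w.py w10; python3 -c "
from h import *
p=np.load('stand.npy');w=arm.sense()['tool_pos'][:2]-p[:2];c,s=np.cos(p[2]),np.sin(p[2]);print(w[0]*c+w[1]*s,-w[0]*s+w[1]*c)"
```

```text
[ 0.4576 -0.4363  0.0467] [-3.127 -0.143  0.016] [-1.14  0.68 -1.01] 0.0018598611518675294 12.35
-0.004920731609161301 -0.23129732439482142
```

View pics/w10.png

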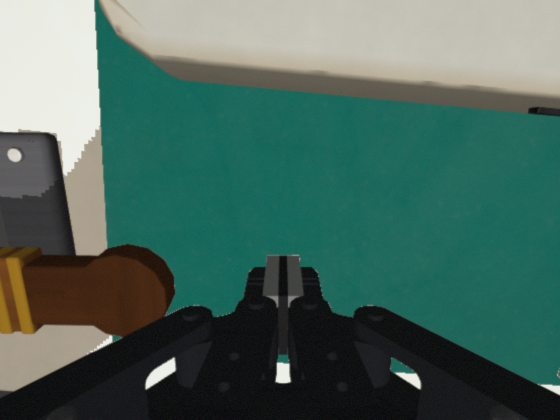

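Emit:
apply_moves(
  rows=[
    [[0, 0, 0, 0, 0], [0, 0, 0, 0, 0], [0, 0, 0, 0, 0]],
  ],
)

```text
time_s: 12.7
tool_pos: [0.4629, -0.4426, 0.0568]
ee_rot: [3.135, 0.141, 0.006]
contact_force: [-0.3, 0.1, 0.3]
width: -0.003
```

```bash
python3 -c "
from rig import arm
s=arm.sense()
for k in ('joints','qd','joint_efforts','tool_pos','contact_force'): print(k,s[k].round(3))"
```

```text
joints [ 0.81   0.631 -0.113  1.471  0.077  1.039 -0.802]
qd [ 0.002  0.006  0.002  0.014  0.    -0.003 -0.   ]
joint_efforts [-6.0000e-02 -4.8882e+01 -1.5220e+00 -2.0480e+01  6.0000e-03 -1.8000e-02
 -0.0000e+00]
tool_pos [ 0.463 -0.443  0.057]
contact_force [-0.265  0.147  0.342]
```

Emit:
apply_moves(
  rows=[
    [[0, -0.002, 0.0233, 0, 0], [0, -0.002, 0.0233, 0, 0], [0, -0.002, 0.0233, 0, 0], [0, -0.002, 0.0233, 0, 0], [0, 0, 0, 0, 0], [0, 0, 0, 0, 0], [0, 0, 0, 0, 0]],
  ],
)

```text
time_s: 13.4
tool_pos: [0.4587, -0.4139, 0.0538]
ee_rot: [3.138, 0.14, -0.0]
contact_force: [-0.1, -0.1, 0.1]
width: 0.001
```

```bash
cat > sy.py <<'E'
from h import *
p=np.load('stand.npy');s=arm.sense();w=s['tool_pos'][:2]-p[:2];c,n=np.cos(p[2]),np.sin(p[2]);print("stand x,y mm",1000*(w[0]*c+w[1]*n),1000*(-w[0]*n+w[1]*c),s['tool_pos'][2],s['contact_force'].round(2))
E
python3 w.py w11;python3 sy.py
```

```text
[ 0.4587 -0.4139  0.0538] [ 3.138  0.14  -0.   ] [-0.09 -0.13  0.14] 0.000553620045896257 13.4
stand x,y mm -3.9747784454442474 -206.69301220897722 0.05381459981185071 [ 0.2  -0.34 -0.33]
```

View pics/w11.png

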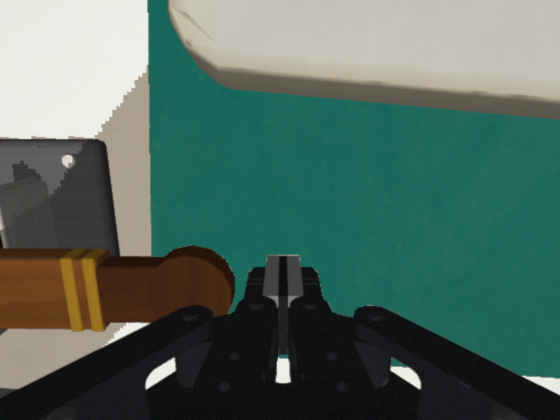

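Emit:
apply_moves(
  rows=[
    [[0, -0.0003, 0.0042, 0, 0], [0, -0.0003, 0.0042, 0, 0], [0, -0.0003, 0.0042, 0, 0], [0, -0.0003, 0.0042, 0, 0], [0, -0.0003, 0.0042, 0, 0], [0, -0.0003, 0.0042, 0, 0], [0, 0, 0, 0, 0], [0, 0.0004, -0.005, 0, 0], [0, 0.001, -0.0133, 0, 0], [0, 0.002, -0.03, 0, 0]],
  ],
)

```text
time_s: 14.45
tool_pos: [0.4597, -0.4189, 0.0535]
ee_rot: [-3.136, -0.143, 0.001]
contact_force: [0.2, 0.6, 0.6]
width: 0.001
```

Emit:
apply_moves(
  rows=[
    [[0, 0, 0, 0.14, 0], [0, 0, 0, 0.14, 0], [0, 0, 0, 0.14, 0], [0, 0.005, 0.16, 0, 0], [0, 0.005, 0.16, 0, 0], [0, 0.005, 0.16, 0, 0], [0, 0, 0.15, 0, 0], [0, 0, 0, 0, 0], [0, 0, 0, 0, 0], [0, 0, 0, 0, 0]],
  ],
)

```text
time_s: 15.45
tool_pos: [0.4635, -0.2332, 0.1799]
ee_rot: [3.137, 0.137, -0.0]
contact_force: [0.5, -2.1, 0.4]
width: -0.001
```

```bash
python3 w.py wB2
```

```text
[ 0.4635 -0.2332  0.1799] [ 3.137  0.137 -0.   ] [ 0.54 -2.09  0.38] -0.0006242256910392027 15.45
```

Emit:
apply_moves(
  rows=[
    [[0, -0.119, 0, 0, 0], [0, -0.119, 0, 0, 0], [0, -0.119, 0, 0, 0], [0, 0, 0, 0, 0], [0, 0, 0, 0, 0], [0, 0, 0, 0, 0]],
  ],
)

```text
time_s: 16.1
tool_pos: [0.3578, -0.2322, 0.1801]
ee_rot: [3.138, 0.139, 0.002]
contact_force: [-0.1, 0.9, 0.5]
width: -0.001
```

```bash
python3 w.py wA2; python3 -c "
import cv2,numpy as np
cv2.imwrite('pics/wAB2.png',cv2.resize(np.vstack([cv2.imread('pics/wA2.png')[:300],cv2.imread('pics/wB2.png')[:300]]),(560,600)))"
```

```text
[ 0.3578 -0.2322  0.1801] [3.138e+00 1.390e-01 2.000e-03] [-0.07  0.9   0.53] -0.0009121318344397115 16.1
```

View pics/wAB2.png

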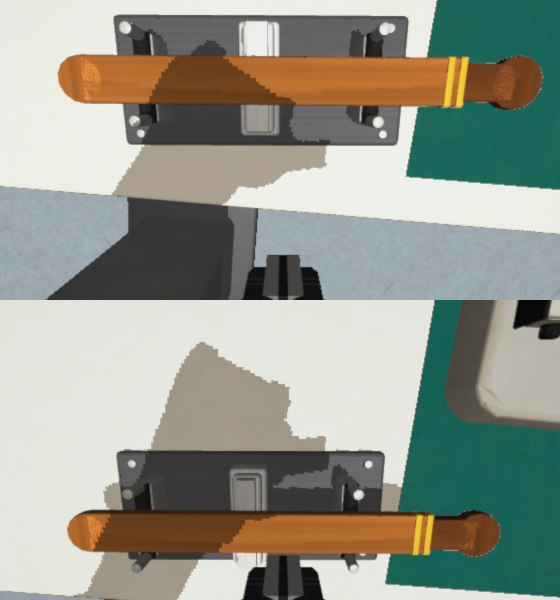

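```bash
cat > lean.py <<'E'
from fit3 import *
Z=lambda x,y,ox,oy:(x/6+ox-.42,y/6+oy-.42)
REF={"A":("wA",np.array([Z(127,108,95,10),Z(188,132,95,100),Z(193,120,345,10),Z(153,140,345,100)])),
     "B":("wB",np.array([Z(167,215,95,160),Z(219,182,95,240),Z(173,224,325,160),Z(146,188,325,240)]))}
def track(ref,pts,im,c):
    ref=cv2.cvtColor(ref,6); g=cv2.cvtColor(im,6); out=[]
    ex=proj(c,P)
    for (x,y),(ux,uy) in zip(pts,ex):
        i,j=int(round(x)),int(round(y)); h=7; T=ref[j-h:j+h+1,i-h:i+h+1]
        a,b=int(round(ux)),int(round(uy)); s=7; y0,x0=b-h-s,a-h-s
        r=cv2.matchTemplate(g[max(y0,0):b+h+s+1,max(x0,0):a+h+s+1],T,cv2.TM_CCOEFF_NORMED); _,v,_,(mx,my)=cv2.minMaxLoc(r)
        def sub(l,c0,rr): return .5*(l-rr)/(l-2*c0+rr)
        dx=sub(*r[my,mx-1:mx+2]) if 0<mx<r.shape[1]-1 else 0; dy=sub(*r[my-1:my+2,mx]) if 0<my<r.shape[0]-1 else 0
        out.append((mx+dx+max(x0,0)+h+x-i,my+dy+max(y0,0)+h+y-j)); print("score %.2f"%v,end=" ")
    return np.array(out)
def measure(na,nb,colsA=range(80,430),colsB=list(range(95,245))+list(range(325,405))):
    L=lambda n:(cv2.imread(f"pics/{n}.png"),pickle.load(open(f"pics/{n}.pkl","rb")))
    ia,ca=L(na); ib,cb=L(nb)
    ca=refine(ca,track(L("wA")[0],REF["A"][1],ia,ca)); cb=refine(cb,track(L("wB")[0],REF["B"][1],ib,cb))
    a1=edgepts(ia,colsA,35,125,"hi");a2=edgepts(ia,colsA,35,125,"lo"); b2=edgepts(ib,colsB,200,262,"lo")
    for meas in ([(ca,a1,15),(ca,a2,-15),(cb,b2,-15)],[(ca,a2,-15),(cb,b2,-15)]):
        print("x,yaw,tilt",[x.round(4) for x in solve(meas,[-2,0,0])])
    for im,c,v0,v1 in ((ia,ca,40,125),(ib,cb,205,262)):
        m=mask(im)[v0:v1]; us=np.where(m.sum(0)>3)[0]; ul,ur=us.min(),us.max()
        for u,off in((ul-.5,-155),(ur+.5,160)):
            uu=ul if off<0 else ur; v=np.where(m[:,uu])[0].mean()+v0
            w=back(c,(u,v),.070)[0][:2]-p0[:2]; print("mid %.1f"%((-w[0]*np.sin(p0[2])+w[1]*np.cos(p0[2]))*1000+off),end=" ")
    print()
if __name__=="__main__":
    import sys; measure("wA","wB"); measure(sys.argv[1],sys.argv[2])
E
python3 lean.py wA2 wB2
```

```text
score 1.00 score 1.00 score 1.00 score 1.00 refine [-0.0011  0.0006  0.0001  0.0002  0.0002 -0.0001] [ 0.11  0.02 -0.07 -0.03 -0.12 -0.15  0.09  0.17]
score 1.00 score 1.00 score 1.00 score 1.00 refine [-0.0007  0.0001 -0.0006 -0.      0.0001 -0.0001] [ 0.04  0.08 -0.04 -0.1  -0.   -0.08 -0.    0.09]
x,yaw,tilt [array([-2.4069, -0.0044,  0.0071]), array([-0.499 , -0.3746,  0.2805,  0.1455,  0.3214,  0.3171])]
x,yaw,tilt [array([-2.2253, -0.0047,  0.0081]), array([-0.0742, -0.0693,  0.0952,  0.0846])]
mid -27.5 mid -27.9 mid -27.1 mid -27.4 
score 0.97 score 0.90 score 0.98 score 0.96 refine [-0.     -0.001   0.0015 -0.0002 -0.0003 -0.0002] [-0.06 -0.32  0.28  0.28 -0.22 -0.19  0.02  0.27]
score 0.89 score 1.00 score 0.98 score 0.98 refine [ 0.0001  0.0018 -0.0013  0.0004 -0.0002 -0.0005] [ 0.27 -0.11 -0.22  0.16 -0.05 -0.09 -0.02  0.04]
x,yaw,tilt [array([-2.4371, -0.0035, -0.0041]), array([-0.4754, -0.4518,  0.2021,  0.1673,  0.3966,  0.3834])]
x,yaw,tilt [array([-2.2453, -0.0036, -0.004 ]), array([-0.1173, -0.1193,  0.1524,  0.1435])]
mid -26.0 mid -26.2 mid -26.0 mid -26.0
```

Emit:
apply_moves(
  rows=[
    [[0, 0, 0, 0.1167, 0], [0, 0, 0, 0.1167, 0], [0, 0.0222, 0.1472, 0, 0], [0, 0.0222, 0.1472, 0, 0], [0, 0.0222, 0.1472, 0, 0], [0, 0.0222, 0.1472, 0, 0], [0, 0.0222, 0.1472, 0, 0], [0, 0.0222, 0.1472, 0, 0], [0, 0.0222, 0.1472, 0, 0], [0, 0.0222, 0.1472, 0, 0]],
  ],
)

```text
time_s: 17.15
tool_pos: [0.4109, 0.1246, 0.2503]
ee_rot: [-3.137, -0.142, -0.002]
contact_force: [1.7, -0.2, 0.5]
width: 0.001
```

Emit:
apply_moves(
  rows=[
    [[0.7, 0.0222, 0.1472, 0, 0], [0.7, 0.0222, 0.1472, 0, 0], [0.7, 0.0222, 0.1472, 0, 0], [0.7, 0.0222, 0.1472, 0, 0], [0.7, 0, 0, 0, 0], [0.7, 0, 0, 0, 0], [0.7, 0, 0, 0, 0], [0.7, 0, 0, 0, 0]],
  ],
)

```text
time_s: 17.95
tool_pos: [0.4374, 0.297, 0.2499]
ee_rot: [3.138, 0.136, 0.001]
contact_force: [1.4, -0.0, -0.8]
width: 0.699
```

```bash
python3 w.py m1; python3 -c "
import cv2
i=cv2.imread('pics/m1.png');cv2.imwrite('pics/m1z.png',cv2.resize(i[60:260,180:440],None,fx=3,fy=3,interpolation=2))"
```

```text
[0.4374 0.297  0.2499] [3.138e+00 1.360e-01 1.000e-03] [ 1.35 -0.04 -0.85] 0.6985801354439817 17.95
```

View pics/m1.png

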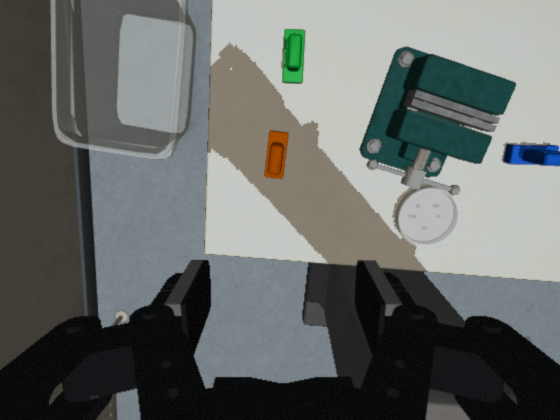

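View pics/m1z.png

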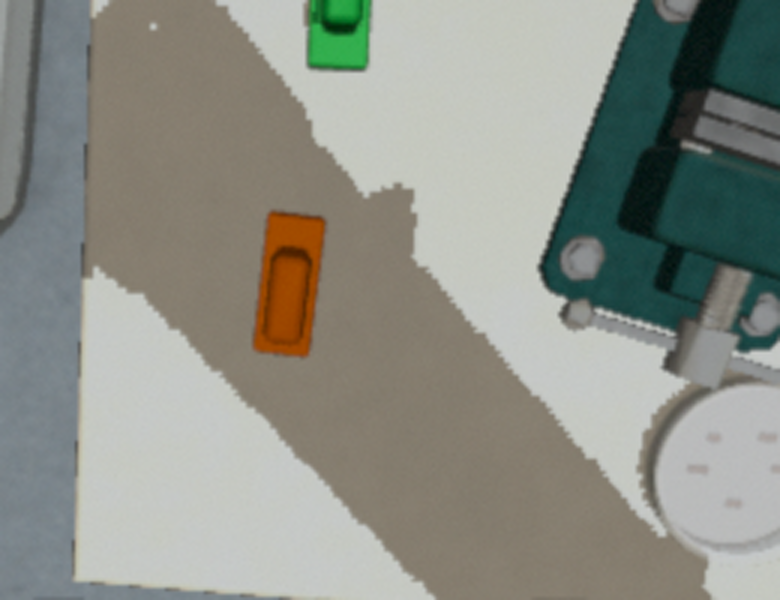

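Run:
```python
from h import *; import pickle
c=pickle.load(open("pics/m1.pkl","rb"))
Z=lambda q:(q[0]/3+180-.33,q[1]/3+60-.33)
W=back(c,[Z(q) for q in ((269,212),(325,219),(309,357),(253,350))],.014); print(W.round(4),W.mean(0))
for i in range(4): print(np.linalg.norm(W[i]-W[i-1]).round(4))
d=(W[0]+W[1]-W[2]-W[3])[:2]; print("marker x yaw",np.arctan2(d[1],d[0]))
print("tab",back(c,Z((291,297)),.05))
s=arm.sense(); print(s['tool_pos'], 2*np.arctan2(s['ee_rot'][1],s['ee_rot'][0]),s['joints'])
```

```text
[[0.4831 0.3139 0.014 ]
 [0.4825 0.2949 0.014 ]
 [0.4348 0.2962 0.014 ]
 [0.4356 0.3159 0.014 ]] [0.45898698 0.30522705 0.014     ]
0.0476
0.0191
0.0477
0.0197
marker x yaw -0.033989428228291416
tab [[0.46012079 0.30401596 0.05      ]]
[0.43735638 0.29701474 0.25001032] 0.0865794133691046 [-0.08922888  0.33454197 -0.71560791  1.51503989  0.22252706  1.37489815
 -2.30497259]
```

Emit:
apply_moves(
  rows=[
    [[0.7, 0.0368, 0.0128, -0.0667, -0.0768], [0.7, 0.0368, 0.0128, -0.1, -0.0767], [0.7, 0, 0, -0.15, 0], [0.7, 0, 0, -0.15, 0], [0.7, 0, 0, -0.15, 0], [0.7, 0, 0, -0.1, 0], [0.7, 0, 0, 0, 0], [0.7, 0, 0, 0, 0], [0.7, 0, 0, 0, 0]],
  ],
)

```text
time_s: 18.9
tool_pos: [0.4606, 0.3073, 0.0374]
ee_rot: [-3.138, 0.05, -0.006]
contact_force: [0.1, 0.5, 0.7]
width: 0.702
```

```bash
python3 w.py m2; python3 -c "
from rig import arm
import numpy as np
s=arm.sense();print(2*np.arctan(s['ee_rot'][1]/s['ee_rot'][0]))"
```

```text
[0.4606 0.3073 0.0374] [-3.138  0.05  -0.006] [0.11 0.52 0.74] 0.7022564031992443 18.9
-0.03175378607275569
```

View pics/m2.png

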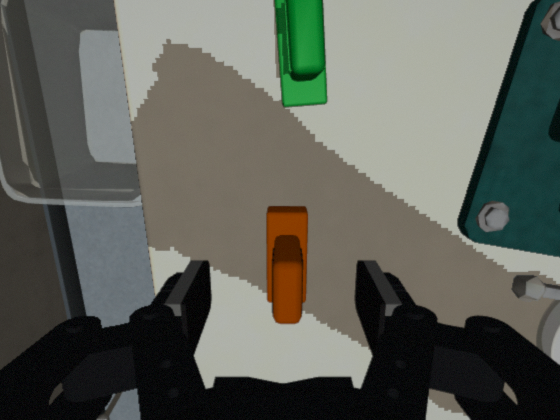

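Emit:
apply_moves(
  rows=[
    [[0.7, -0.0033, -0.0073, -0.03, 0], [0.7, 0, 0, -0.025, 0], [0.7, 0, 0, 0, 0], [0, 0, 0, 0, 0], [0, 0, 0, 0, 0], [0, 0, 0, 0, 0], [0, 0, 0, 0, 0], [0, 0, 0, 0, 0], [0, 0, 0, 0, 0], [0, 0, 0, 0, 0]],
  ],
)

```text
time_s: 19.95
tool_pos: [0.4579, 0.3044, 0.0186]
ee_rot: [-3.141, 0.049, -0.001]
contact_force: [0.3, -0.1, 0.9]
width: 0.131
```

```bash
python3 w.py m3
```

```text
[0.4579 0.3044 0.0186] [-3.141e+00  4.900e-02 -1.000e-03] [ 0.31 -0.15  0.94] 0.1306389494693407 19.95
```

View pics/m3.png

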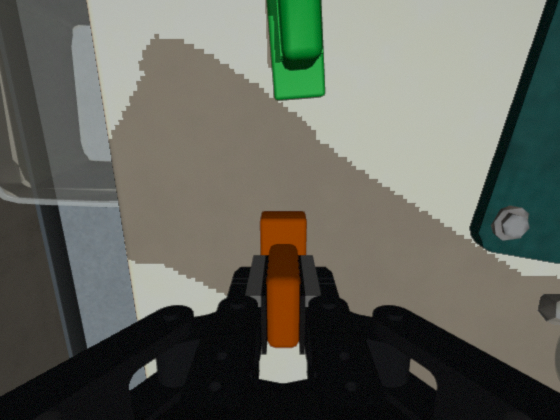

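Run:
```python
from h import *; import pickle
c=pickle.load(open("pics/m3.pkl","rb")); im=cv2.imread("pics/m3.png")
cv2.imwrite("pics/m3z.png",cv2.resize(im[195:355,225:345],None,fx=4,fy=4,interpolation=2))
t=np.array([.4579,.3044])
for q,z in (((261,211.5),.014),((305,211.5),.014)):
    w=back(c,q,z)[0]; print(((w[:2]-t)*1000).round(1))
```

```text
[28.   7.7]
[ 27.5 -10.7]
```

View pics/m3z.png

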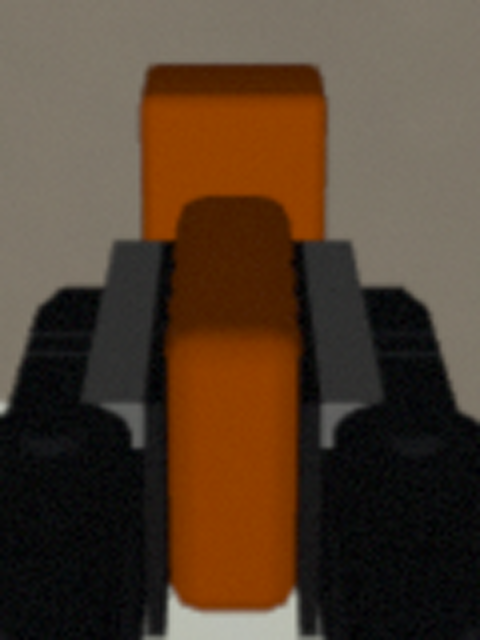

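Run:
```python
from h import *; import pickle
c=pickle.load(open("pics/m3.pkl","rb"))
t=np.array([.4579,.3044]); y=-.033
Rm=np.array([[np.cos(y),np.sin(y)],[-np.sin(y),np.cos(y)]])
Z=lambda q:(q[0]/4+225-.4,q[1]/4+195-.4)
for n,q,z in (("plate top front L",(142,97),.014),("R",(325,97),.014),("foot front",(234,66),0.0),("tab top front",(234,332),.05),("tab back",(234,608),.05)):
    w=back(c,Z(q),z)[0]; print(n,(Rm@(w[:2]-t)*1000).round(1))
```

```text
plate top front L [24.5  9.1]
R [ 24.6 -10.2]
foot front [24.  -0.6]
tab top front [15.1 -0.7]
tab back [-11.8  -0.7]
```

Emit:
apply_moves(
  rows=[
    [[0, 0, 0, 0.03, 0], [0, 0, 0, 0.14, 0], [0, 0, 0, 0.16, 0], [0, 0, 0, 0.16, 0], [0, 0, 0, 0.16, 0], [0, -0.0048, -0.1, 0.12, 0.013], [0, -0.0048, -0.15, 0, 0.013], [0, -0.0048, -0.15, 0, 0.013], [0, -0.0048, -0.15, 0, 0.013], [0, -0.0048, -0.15, 0, 0.013]],
  ],
)

```text
time_s: 21.0
tool_pos: [0.4498, 0.0924, 0.2498]
ee_rot: [3.141, 0.033, 0.001]
contact_force: [1.0, -0.1, 0.3]
width: 0.134
```

Emit:
apply_moves(
  rows=[
    [[0, -0.0048, -0.15, 0, 0.013], [0, -0.0048, -0.15, 0, 0.013], [0, -0.0048, -0.15, 0, 0.013], [0, -0.0048, -0.15, 0, 0.013], [0, -0.0048, -0.15, 0, 0.013], [0, -0.0048, -0.15, 0, 0.013], [0, 0, -0.1057, 0, 0], [0, 0, 0, 0, 0], [0, 0, 0, 0, 0], [0, 0, 0, 0, 0]],
  ],
)

```text
time_s: 22.0
tool_pos: [0.4421, -0.2056, 0.2495]
ee_rot: [-3.138, -0.132, -0.0]
contact_force: [-0.2, 0.2, -0.7]
width: 0.131
```

```bash
python3 w.py w20; python3 sy.py; python3 -c "
from rig import arm
import numpy as np
s=arm.sense();print(2*np.arctan(s['ee_rot'][1]/s['ee_rot'][0]))"
```

```text
[ 0.4421 -0.2056  0.2495] [-3.138 -0.132 -0.   ] [-0.16  0.24 -0.74] 0.13117487752343857 22.0
stand x,y mm -2.7058600242839215 2.370254803794604 0.24957374463188575 [ 0.63 -0.24 -0.55]
0.08467819206971348
```

View pics/w20.png

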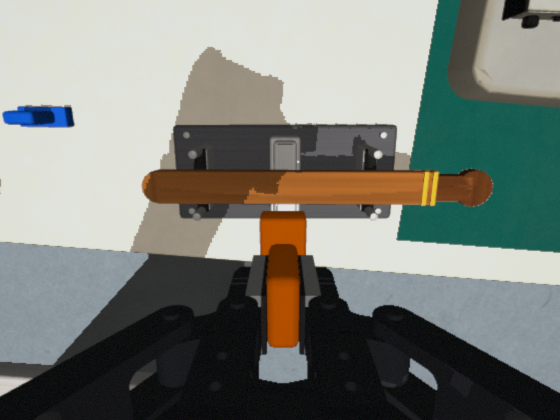

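Emit:
apply_moves(
  rows=[
    [[0, -0.001, -0.006, -0.14, 0], [0, 0, 0, -0.14, 0], [0, 0, 0, -0.14, 0], [0, 0, 0, -0.068, 0], [0, 0, 0, 0, 0], [0, 0, 0, 0, 0], [0, 0, 0, 0, 0]],
  ],
)

```text
time_s: 22.75
tool_pos: [0.4434, -0.2094, 0.105]
ee_rot: [3.137, 0.129, 0.006]
contact_force: [0.3, 0.9, -0.0]
width: 0.131
```

```bash
python3 w.py w21; python3 sy.py;python3 sy.py; python3 -c "
import cv2
i=cv2.imread('pics/w21.png');cv2.imwrite('pics/w21z.png',cv2.resize(i[160:360,180:390],None,fx=3,fy=3,interpolation=2))"
```

```text
[ 0.4434 -0.2094  0.105 ] [3.137 0.129 0.006] [ 0.28  0.85 -0.03] 0.13083667689889272 22.75
stand x,y mm -1.9092379625399556 -1.8331004082483608 0.10497499899144531 [0.24 0.08 0.02]
stand x,y mm -1.9092379625399556 -1.8331004082483608 0.10497499899144531 [0.24 0.08 0.02]
```

View pics/w21.png

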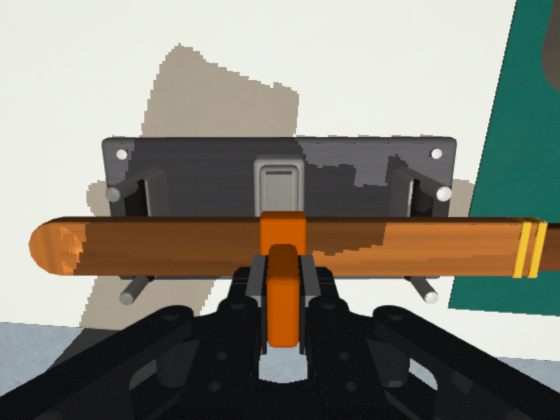

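View pics/w21z.png

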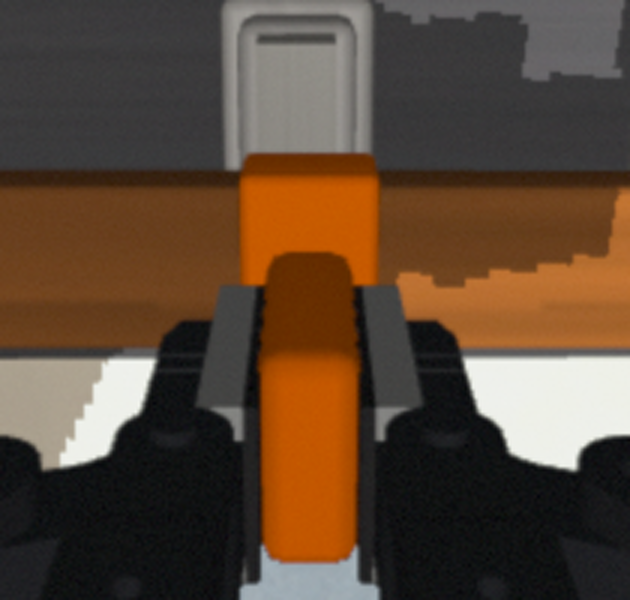

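Emit:
apply_moves(
  rows=[
    [[0, 0, 0, 0, 0], [0, 0, 0, 0, 0], [0, 0, 0, 0, 0], [0, 0, 0, 0, 0]],
  ],
)

```text
time_s: 23.2
tool_pos: [0.4416, -0.2095, 0.1031]
ee_rot: [3.139, 0.127, 0.0]
contact_force: [0.8, -0.6, 0.2]
width: 0.126
```

```bash
python3 w.py w22; python3 sy.py; python3 -c "
import cv2
i=cv2.imread('pics/w22.png');cv2.imwrite('pics/w22z.png',cv2.resize(i[130:300,90:460],None,fx=2.1,fy=2.1,interpolation=2))"
```

```text
[ 0.4416 -0.2095  0.1031] [3.139 0.127 0.   ] [ 0.81 -0.64  0.21] 0.12576755811751855 23.2
stand x,y mm -3.692658464287396 -1.4980179135118787 0.10301966753082722 [-0.2 -0.3  0.4]
```

View pics/w22z.png

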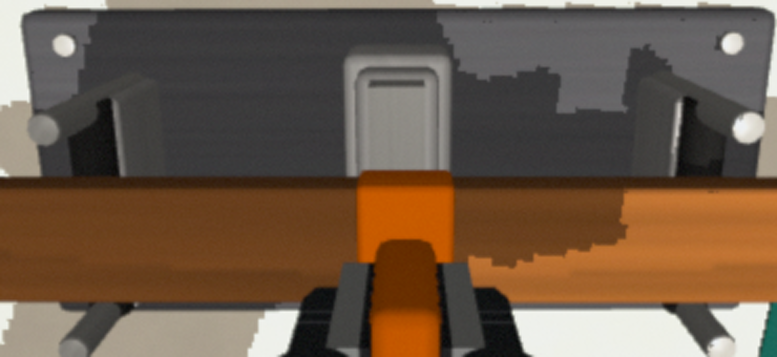

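Run:
```python
from fit2 import *
c=pickle.load(open("pics/w22.pkl","rb")); Z=lambda x,y:(x/2.1+90-.26,y/2.1+130-.26)
c=refine(c,np.array([Z(44,127),Z(75,347),Z(747,127),Z(722,345)]))
def ts(w): d=w[:2]-p0[:2]; cs,sn=np.cos(p0[2]),np.sin(p0[2]); return (np.array([d[0]*cs+d[1]*sn,-d[0]*sn+d[1]*cs])*1000).round(2)
for n,q,z in (("plate L",(358,184),.0985),("plate R",(453,184),.0985),("edge barL",(368,83),.06),("edge barR",(425,83),.06),("tab",(406,245),.1345)): print(n,ts(back(c,Z(*q),z)[0]))
```

```text
refine [-0.0002  0.004   0.0008  0.0004  0.0002  0.0004] [ 0.39  0.02 -0.14  0.26  0.36 -0.82 -0.69  0.6 ]
plate L [21.18  7.43]
plate R [ 21.14 -11.75]
edge barL [35.2   7.02]
edge barR [35.17 -6.95]
tab [22.27 -2.27]
```

Emit:
apply_moves(
  rows=[
    [[0, 0.0007, 0.0073, 0, 0], [0, 0, 0, -0.02, 0], [0, 0, 0, -0.02, 0], [0, 0, 0, -0.0167, 0], [0, 0, 0, 0, 0], [0, 0, 0, 0, 0], [0, 0, 0, 0, 0], [0, 0, 0, 0, 0]],
  ],
)

```text
time_s: 24.05
tool_pos: [0.442, -0.2073, 0.0862]
ee_rot: [3.139, 0.128, 0.001]
contact_force: [-0.7, -0.2, 0.5]
width: 0.132
```

```bash
python3 w.py w23; python3 sy.py; python3 -c "
import cv2
i=cv2.imread('pics/w23.png');cv2.imwrite('pics/w23z.png',cv2.resize(i[140:340,85:465],None,fx=2.1,fy=2.1,interpolation=2))"
```

```text
[ 0.442  -0.2073  0.0862] [3.139e+00 1.280e-01 1.000e-03] [-0.68 -0.16  0.49] 0.13183359821002869 24.05
stand x,y mm -3.0634729155367495 0.6117658442399295 0.08614852675564308 [-1.    0.31 -0.16]
```

View pics/w23z.png

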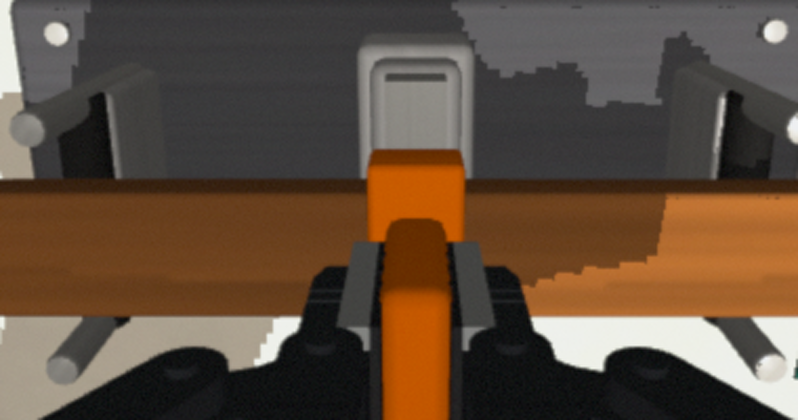

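Emit:
apply_moves(
  rows=[
    [[0, 0, 0, -0.005, 0], [0, 0, 0, -0.004, 0], [0, 0, 0, -0.003, 0], [0, 0, 0, 0, 0], [0, 0, 0, 0, 0], [0, 0, 0, 0, 0]],
  ],
)

```text
time_s: 24.7
tool_pos: [0.4418, -0.2072, 0.0823]
ee_rot: [3.139, 0.128, -0.0]
contact_force: [-0.3, 0.0, -0.0]
width: 0.13
```

```bash
python3 w.py w24; python3 sy.py
```

```text
[ 0.4418 -0.2072  0.0823] [ 3.139  0.128 -0.   ] [-0.3   0.01 -0.04] 0.13043995804419048 24.7
stand x,y mm -3.2445598309417307 0.7018745337621368 0.08236148437648101 [ 1.04 -0.14  0.07]
```

View pics/w24.png

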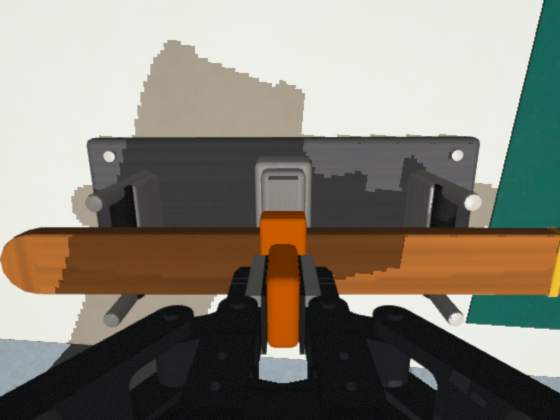

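Emit:
apply_moves(
  rows=[
    [[0.17, 0, 0, 0, 0], [0.2, 0, 0, 0, 0], [0.25, 0, 0, 0, 0], [0.35, 0, 0, 0, 0], [0.45, 0, 0, 0, 0], [0.5, 0, 0, 0, 0], [0.5, 0, 0, 0, 0], [0.5, 0, 0, 0, 0]],
  ],
)

```text
time_s: 25.55
tool_pos: [0.4418, -0.2072, 0.0823]
ee_rot: [3.139, 0.128, -0.0]
contact_force: [-0.4, 0.7, -0.1]
width: 0.497
```

```bash
python3 w.py w25; python3 sy.py
```

```text
[ 0.4418 -0.2072  0.0823] [ 3.139  0.128 -0.   ] [-0.44  0.66 -0.09] 0.4973399021009497 25.55
stand x,y mm -3.272205092209793 0.7289363914928274 0.08232194108508917 [ 0.03 -0.06  0.09]
```

View pics/w25.png

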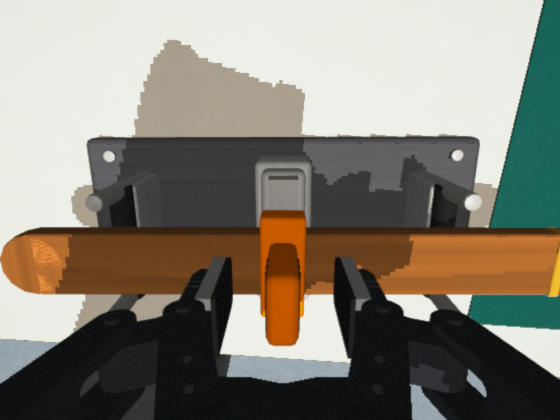

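Released with the paddle still balanced. I'll raise straight up, then take the two views again.

Emit:
apply_moves(
  rows=[
    [[0.5, 0, 0, 0.02, 0], [0.5, 0, 0, 0.06, 0], [0.5, 0, 0, 0.1, 0], [0.5, 0, 0, 0.12, 0], [0.5, 0, 0, 0.0267, 0], [0, 0.0385, -0.05, 0, 0], [0, 0.0385, -0.04, 0, 0], [0, 0, 0, 0, 0], [0, 0, 0, 0, 0], [0, 0, 0, 0, 0]],
  ],
)

```text
time_s: 26.6
tool_pos: [0.4643, -0.2332, 0.18]
ee_rot: [-3.138, -0.129, 0.002]
contact_force: [-0.6, 0.2, 0.3]
width: 0.001
```

```bash
python3 w.py wB3
```

```text
[ 0.4643 -0.2332  0.18  ] [-3.138e+00 -1.290e-01  2.000e-03] [-0.61  0.17  0.27] 0.0005459328525805674 26.6
```

Emit:
apply_moves(
  rows=[
    [[0, -0.119, 0, 0, 0], [0, -0.119, 0, 0, 0], [0, -0.119, 0, 0, 0], [0, 0, 0, 0, 0], [0, 0, 0, 0, 0], [0, 0, 0, 0, 0]],
  ],
)

```text
time_s: 27.25
tool_pos: [0.3589, -0.2339, 0.1807]
ee_rot: [3.138, 0.13, 0.002]
contact_force: [-0.2, 0.1, 0.6]
width: 0.003
```

```bash
python3 w.py wA3; python3 -c "
import cv2,numpy as np
from rig import arm
cv2.imwrite('pics/wAB3.png',np.vstack([cv2.imread('pics/wA3.png')[:300],cv2.imread('pics/wB3.png')[:300]]))
i=arm.get_image('scene');cv2.imwrite('pics/scz3.png',cv2.resize(i[155:235,310:400],None,fx=7,fy=7,interpolation=2))"
```

```text
[ 0.3589 -0.2339  0.1807] [3.138e+00 1.300e-01 2.000e-03] [-0.22  0.08  0.55] 0.0029163671344082788 27.25
```

View pics/wAB3.png

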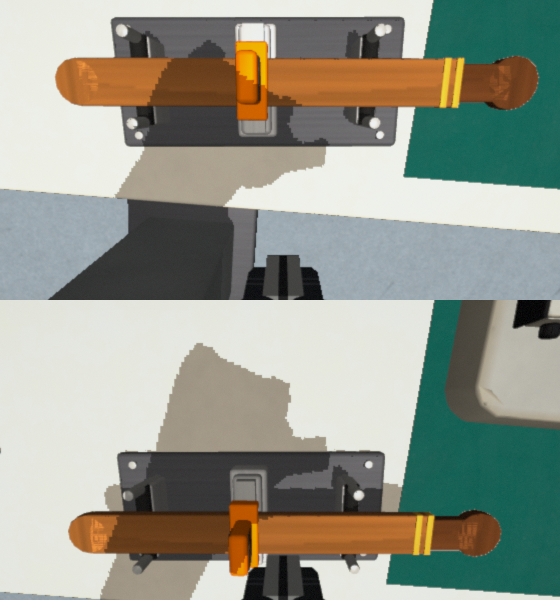

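View pics/scz3.png

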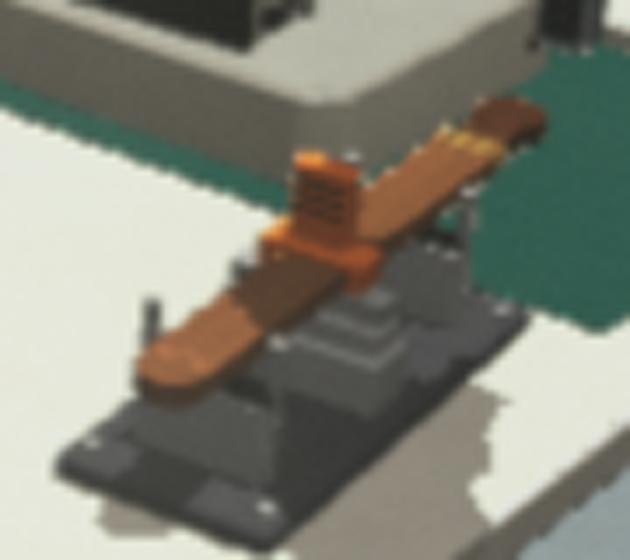

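Run:
```python
from lean import *
measure("wA3","wB3",list(range(85,225))+list(range(280,430)),list(range(95,222))+list(range(325,405)))
im=cv2.imread("pics/wA3.png"); cv2.imwrite("pics/mk.png",cv2.resize(im[15:145,205:305],None,fx=4.5,fy=4.5,interpolation=2))
```

```text
score 0.97 score 0.95 score 0.98 score 0.98 refine [-0.0007  0.0001  0.0006  0.0001  0.0001 -0.0003] [ 0.05 -0.1   0.05  0.07 -0.18 -0.16  0.09  0.21]
score 0.93 score 0.99 score 0.99 score 0.99 refine [-0.0002  0.0022 -0.0018  0.0005 -0.0002 -0.0003] [ 0.33 -0.09 -0.3   0.13 -0.11 -0.08  0.07  0.05]
x,yaw,tilt [array([-2.3891, -0.0045, -0.0025]), array([-0.4247, -0.2295,  0.2234, -0.0153,  0.2835,  0.3313])]
x,yaw,tilt [array([-2.2525e+00, -5.2000e-03, -4.0000e-04]), array([-0.1104, -0.1053,  0.1382,  0.1312])]
mid -26.2 mid -26.3 mid -25.9 mid -26.4
```

View pics/mk.png

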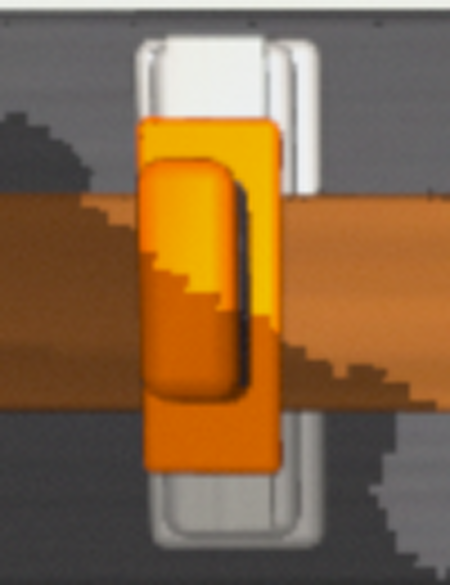

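Run:
```python
from lean import *
L=lambda n:(cv2.imread(f"pics/{n}.png"),pickle.load(open(f"pics/{n}.pkl","rb")))
ia,ca=L("wA3"); ca=refine(ca,track(L("wA")[0],REF["A"][1],ia,ca))
def ts(w): d=w[:2]-p0[:2]; cs,sn=np.cos(p0[2]),np.sin(p0[2]); return (np.array([d[0]*cs+d[1]*sn,-d[0]*sn+d[1]*cs])*1000).round(2)
for q in ((139,120),(281,120),(281,472),(145,472)): print(ts(back(ca,(q[0]/4.5+205-.4,q[1]/4.5+15-.4),.077)[0]))
```

```text
score 0.97 score 0.95 score 0.98 score 0.98 refine [-0.0007  0.0001  0.0006  0.0001  0.0001 -0.0003] [ 0.05 -0.1   0.05  0.07 -0.18 -0.16  0.09  0.21]
[21.21  9.54]
[ 21.18 -10.02]
[-25.91  -9.4 ]
[-25.88  10.39]
```

```bash
python3 -c "
from rig import arm
print(arm.sense()['contact_force'],arm.job_done())"
```

```text
the job is handed in; nothing more can be done
[-0.20154461  0.42744864  0.4491895 ] None
```

The paddle now balances level on the edge by itself, with the orange marker astride it above the edge. I handed the job in at about 27 s, with the arm clear and touching nothing.

**What I did:**
- **Sliding:** I pushed the paddle along from its blade tip with shut fingers, in small steps. The push force I read at the tool was about 3 N. It went slightly too far, so I nudged it back about 1.5 mm from the handle end.
- **Marker:** I gripped the orange marker by its tab, lowered it onto the paddle above the edge, and opened the gripper gradually.

**Last checks, from two wrist views lined up on the stand's pins:**
- **Level:** the paddle's tilt was between -0.0025 and -0.0004 rad, depending on which edges I fitted. My method is good to about 0.002 rad.
- **Position:** mid-length sat about 26 mm from the edge on the handle side. The paddle did not visibly shift when the marker was put on.
- **Marker:** its centre was about 0.1 mm from the middle of the edge along the paddle, and within about 0.1 mm of the paddle's centre line.

No check failed. I did not take a last picture of the bystanders to confirm they stayed put. The arm passed above or beside them, and the forces I read there showed no contact.

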